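# Load the ultrasonic cleaner and set its power

### The arm

A 6-joint arm with a two-finger parallel gripper is mounted at the origin on the work surface. World frame = base frame: x ahead of the robot, y to its left, z up, the work surface at z = 0. Lengths are in m, angles in degrees, forces in N, time in s.
With the tool pointing down it reaches from about 0.35 to 0.875 m from the base axis. Payload 4.2 kg.
Tool frame: the origin (TCP) lies midway between the tips of the shut fingers; the grasp point (between the pads) lies r.grasp_offset behind it (r.grasp_offset is the distance from the TCP to the grasp point, in m); z points along the fingers, y is the direction in which the jaws open and shut (so a half turn about z gives the same grasp; the last joint's range is limited). The gripper opens to 87 mm and grips with 3 to 60 N. Pads are 19 mm wide; open, the fingers measure 117 mm over their backs; the gripper's body (75 mm by 190 mm) begins 51 mm behind the grasp point.
Start: joints at [79.79, 22.042, 0.453, 0, -68.411, -14.817], TCP at [0.264, 0.566, 0.223] pointing down, gripper open.
Joint ranges: [-179.83, 179.83], [-69.29, 118.12], [-61.27, 80.66], [-181.25, 117.63], [-171.15, -9.14], [-177.46, 177.46]. Speed limits (degrees/s): [159.86, 159.86, 180, 180, 180, 180].

### API

Orientations are given as a 3x3 rotation matrix whose columns are the frame's x, y, z axes.
In Python, from station import sense, optics, r gives the robot as it stands. The module is installed in compiled form; this text tells all that it offers.
- The arm moves only by the tool servo_tool, never from a script. Its argument "deltas" is a list of rows, each an object with "slide": the shift along the tool's x, y, z in units of 25 mm (1.0 is 25 mm), a list of three; "spin": the turn about the tool's z in units of 8 degrees (1.0 is 8 degrees). A call has 1 to 10 rows; each row shifts and turns the pose as measured when the row begins, along the tool's axes as they then stand; what a row does not reach is not made up. A row lasts 1/10 s, in which the tool goes at most 50 mm and 8.59 degrees, less where a joint would pass 70% of its speed; a pose out of reach is approached as far as the arm can. A call is refused whole if a number of a shift passes 1 or a number of a turn 1, either way. A call with a gripper value outside its range is refused whole. "gripper" is the closure in counts, from 0 (fully open) to 255 (shut), set as the call begins (left out, the last holds). The fingers move at their own pace and stop on an object; the grip force is fixed at half the most. Time passes only in rows, so rows that do not move let the fingers close. It gives the time, the measured TCP pose, the force and the opening at its end, in the units of the state.
- sense(): the state, without advancing time (a new reading comes with each control period).
- optics.capture(name): name is "side" or "top" or "wrist"; returns a dict with "frame" (480x640x3 uint8, red, green, blue), "camera_matrix" (3x3 intrinsics, pixels), "k1" (the pictures are not rectified: a ray, as slopes to the right and down, at radius r is drawn at 1 + k1 r^2 times it, then the intrinsics apply), "eye" and "rotation" of the camera in the world. Camera axes: x right, y down, z forward; pixel columns grow to the right and rows downward; lengths in m; the calibration is good to about 2 mm. A picture is of the moment at which its call begins. There is no depth.
- r.finish_job(): hands the job in, once; it reports no verdict.
The state is a dict: "time_s": time; "joints": joint angles; "joint_velocities": joint speeds; "effort": joint torques, N m; "tcp_pos": TCP position; "ee_rot": TCP orientation; "wrist_force": force on the tool from outside, world axes, zero at the start; "moment": the same for the moment, N m; "gripper_width": opening from 0.0 (shut) to 1.0 (fully open).
Only numpy, scipy, OpenCV 4.12 (cv2) and the standard library are available. Lean on these libraries where they do the work, as an engineer would, in place of code of your own. Each camera call takes 0.05 s, during which the arm holds its last target.

### The job

Load the ultrasonic cleaner: lower the three collared steel beakers upright, one by one, into the openings of its cover, the large one in the wide opening and a small one in each narrow opening, until each hangs level with its collar down on the cover; never let one drop. Then turn the power knob until its pointer meets the long index line, and leave everything else on the bench where it is.

Things in the scene. Friction and masses are not known exactly. Their poses are not given: they have to be found in the camera images.
- cleaner: ultrasonic cleaner, fixed: white bench unit 170 (x) by 360 (y) by 172 mm high. Origin: centre of its underside; z up, front face to -x. On top, from +y to -y: a 6 mm steel cover, 172 mm above the bench, with three round openings in a row on the long centre line (y = 128 wide, 44 and -32 narrow), the tank open for 100 mm below; then the control deck, 170 mm above the bench, its knob at y = -130.
- wide (a point): centre of the cover's wide opening, 64 mm in diameter, at the cover's top face; axes as the cleaner's
- narrow1 (a point): centre of the middle opening, narrow, 50 mm in diameter, at the cover's top face; axes as the cleaner's
- narrow2 (a point): centre of the other narrow opening, 50 mm, nearest the control deck, at the cover's top face; axes as the cleaner's
- big_beaker: large collared beaker: open steel beaker, 58 mm outside diameter, 100 mm tall, about 160 g (0.7 to 1.4 times); a rubber collar 76 mm across goes round it from 57 to 65 mm above the foot, leaving 35 mm of bare wall above to grip. Foot edge bevelled. Two rings lie fixed inside. Origin: centre of its underside, z up its axis.
- small_beaker_a: small collared beaker (two alike): open steel beaker, 44 mm outside diameter, 85 mm tall, about 110 g (0.7 to 1.4 times); a rubber collar 60 mm across goes round it from 42 to 50 mm above the foot, leaving 35 mm of bare wall above to grip. Foot edge bevelled. A ring lies fixed inside. Origin: centre of its underside, z up its axis.
- small_beaker_b: small collared beaker (two alike): open steel beaker, 44 mm outside diameter, 85 mm tall, about 110 g (0.7 to 1.4 times); a rubber collar 60 mm across goes round it from 42 to 50 mm above the foot, leaving 35 mm of bare wall above to grip. Foot edge bevelled. A ring lies fixed inside. Origin: centre of its underside, z up its axis.
- big_beaker_collar (a point): on the large beaker's axis at the underside of its collar, 57 mm above its foot; lies at the cover's top face when the beaker hangs home
- small_beaker_a_collar (a point): on that small beaker's axis at the underside of its collar, 42 mm above its foot; lies at the cover's top face when it hangs home
- small_beaker_b_collar (a point): on that small beaker's axis at the underside of its collar, 42 mm above its foot; lies at the cover's top face when it hangs home
- power_knob (a joint): angle of the power knob about its upright axis, 0 to 4.6 rad, growing clockwise seen from above; the pointer meets the index line at 2.30. At the start it stands between 0.9 and 1.5. It stays where it is left (friction about 0.06 N m).
- knob_grip (a point): on the power knob's axis, 26 mm above the control deck. Black pointer knob: a round skirt 62 mm across, its top 7 mm above the deck, and on it a bar grip 15 mm wide, 54 mm long, its top 33 mm above the deck; a white line on top marks the pointer end, which tapers. The point's x axis runs along the bar to the pointer end.
- index_line (a point): middle of the index line: the one long white line, 26 mm by 4 mm, engraved in the control deck straight beyond the knob, in the cleaner's +x direction from the knob's axis, 51 mm from it (the other scale marks are short)
- plain_beaker: bystander: steel beaker without a collar, 52 mm in diameter, 92 mm tall, empty; origin at the centre of its underside
- bench_block: bystander: flat square steel block 50 x 50 x 15 mm among the beakers; origin at the centre of its underside
- doming_block: bystander: dark steel cube of 60 mm with round hollows in its top; origin at the centre of its underside
There are look-alikes about, which are no part of the job. Leave any green or turquoise look-alike of the small_beaker_a alone. What is shaped like the big_beaker but purple is not meant.

How it is judged:
By the outcome, as a careful person would: the job done as asked, in the order asked, and still so for the second after the job is handed in, with the robot touching nothing.
It also fails if it takes over 72 s, if anything falls off the work surface, if the arm or the gripper's body presses on something with over 40 N, if the wrist force passes 120 N, or if a joint passes its speed limit or range.

## Working session

There is one attempt and no reset: what is moved stays moved. The work goes in short steps, Python scripts to look and compute and a tool call to move; the robot and the scene stay as the last step left them, time stands still between calls to the robot, and variables do not carry over. Pictures are saved under pics/ and viewed, and the job is handed in when it is done.

Besides the shell and the picture viewer there is one more tool, called after "Emit:" as name(argument=value, ...) on one line, values as JSON. servo_tool: Moves the arm, as the interface text tells. Its arguments: {"type":"object","properties":{"deltas":{"type":"array"},"gripper":{"type":"number"}},"required":["deltas"]}

```bash
mkdir -p pics; cat > h.py <<'E'
import numpy as np, cv2
from station import sense, optics, r
def cap(n,f):
    d=optics.capture(n); cv2.imwrite(f'pics/{f}.png',d['frame'][:,:,::-1])
    np.savez(f'pics/{f}.npz',**{k:np.array(v) for k,v in d.items()})
    return d
def load(f): return dict(np.load(f'pics/{f}.npz'))
def ray(d,u,v):
    K=d['camera_matrix']; k=float(d['k1'])
    x=np.array([(u-K[0,2])/K[0,0],(v-K[1,2])/K[1,1]]); s=x.copy()
    for _ in range(30): s=x/(1+k*(s@s))
    w=d['rotation']@np.array([s[0],s[1],1]); return d['eye'],w/np.linalg.norm(w)
def onz(d,u,v,z):
    e,w=ray(d,u,v); return e+w*(z-e[2])/w[2]
def proj(d,p):
    c=d['rotation'].T@(np.array(p,float)-d['eye']); s=c[:2]/c[2]; s=s*(1+float(d['k1'])*(s@s)); K=d['camera_matrix']
    return np.array([K[0,0]*s[0]+K[0,2],K[1,1]*s[1]+K[1,2]])
E
python3 - <<'E'
from h import *
print(sense(), r.grasp_offset)
for n in ('top','side','wrist'):
    d=cap(n,n+'0'); print(n,d['eye'],d['rotation'],d['camera_matrix'],d['k1'])
E
```

```text
{'time_s': 0.0, 'joints': array([ 7.97891682e+01,  2.20907481e+01,  3.79222635e-01, -2.88484772e-02,
       -6.84127507e+01, -1.48167760e+01]), 'joint_velocities': array([-0.0645046 ,  0.07222646, -0.04354805,  0.07163347,  0.06529459,
        0.07572872]), 'effort': array([-6.54142877e-04, -3.90658021e+01,  1.87407339e+01,  4.21994805e+00,
        1.10801059e-02, -1.87038922e-04]), 'tcp_pos': array([0.26413329, 0.56576422, 0.22145632]), 'ee_rot': array([[ 9.06025488e-01, -4.23222283e-01, -8.45266698e-04],
       [-4.23223115e-01, -9.06023171e-01, -2.05163475e-03],
       [ 1.02466328e-04,  2.21656978e-03, -9.99997538e-01]]), 'wrist_force': array([-0.16491185, -0.29801702, -0.66195006]), 'moment': array([ 0.01289348,  0.02049848, -0.00782905]), 'gripper_width': 1.0012695684077868} 0.0187
top [ 0.41413016 -0.05911896  1.05053925] [[-0.01942481 -0.98843376  0.15040405]
 [-0.99969638  0.01692057 -0.01791208]
 [ 0.01515999 -0.15070632 -0.98846233]] [[454.84840555   0.         319.23153086]
 [  0.         454.84840555 240.12797115]
 [  0.           0.           1.        ]] 0.0069214890975542575
side [0.495945   0.69718457 0.93001694] [[-0.99799627 -0.03754873  0.0509267 ]
 [-0.06255258  0.70660117 -0.7048418 ]
 [-0.00951895 -0.70661508 -0.70753411]] [[486.90790634   0.         324.22163391]
 [  0.         486.90790634 244.70486841]
 [  0.           0.           1.        ]] -0.08273304929884527
wrist [0.33272619 0.53252725 0.38443121] [[-0.42270893 -0.86919413 -0.2565516 ]
 [-0.90625772  0.40658704  0.11568886]
 [ 0.00375447  0.28140458 -0.95958187]] [[393.73497083   0.         318.52055526]
 [  0.         393.73497083 244.37250759]
 [  0.           0.           1.        ]] -0.07420224335764589
```

View pics/top0.png

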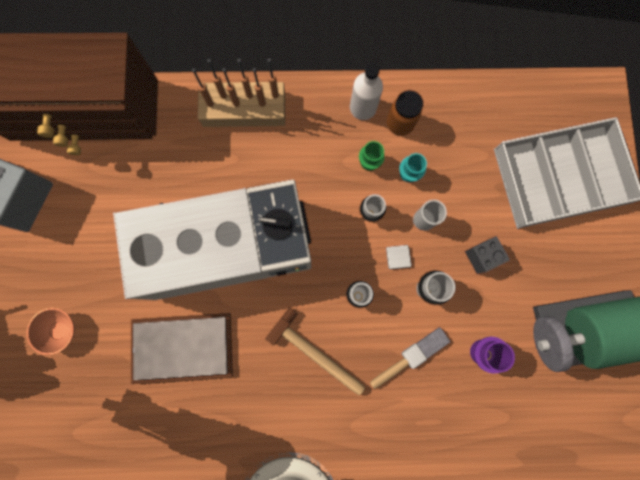

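View pics/side0.png

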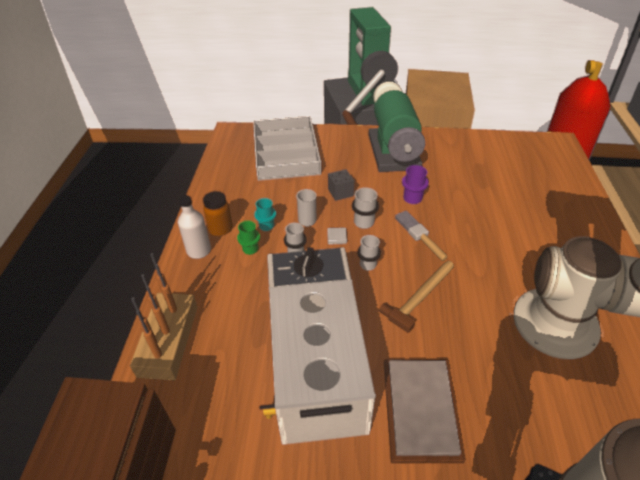

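View pics/wrist0.png

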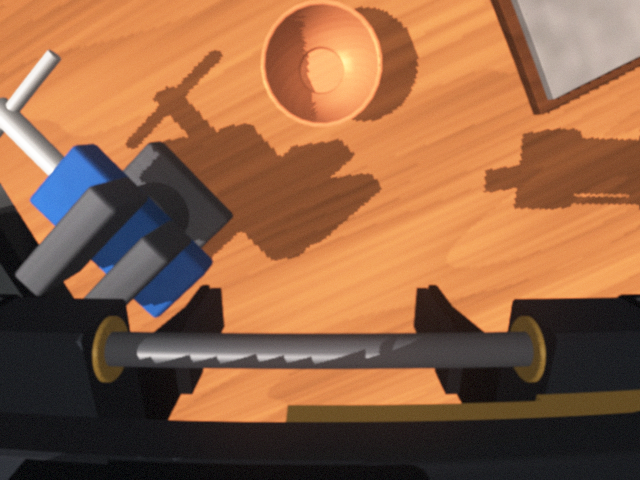

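The top picture shows the cleaner at about (212,240) with its knob at (277,223). The collared beakers are big at (437,287) and small at (373,207) and (360,294), and the plain beaker is at (432,214). Next I'll enlarge these.

```bash
python3 - <<'E'
from h import *
def crop(n,x0,x1,y0,y1,s,o):
    i=cv2.imread(f'pics/{n}.png')[y0:y1,x0:x1]; cv2.imwrite(f'pics/{o}.png',cv2.resize(i,None,fx=s,fy=s,interpolation=cv2.INTER_CUBIC))
crop('top0',340,470,190,310,5,'c1')
crop('top0',110,320,170,310,3.8,'c2')
crop('side0',270,400,170,290,5,'c3')
crop('side0',255,385,240,400,3.7,'c4')
E
```

```text
(no output)
```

View pics/c1.png

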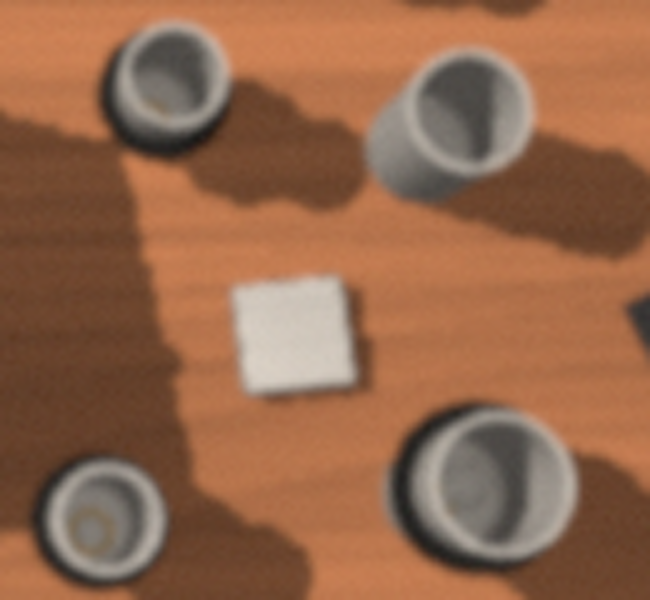

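View pics/c2.png

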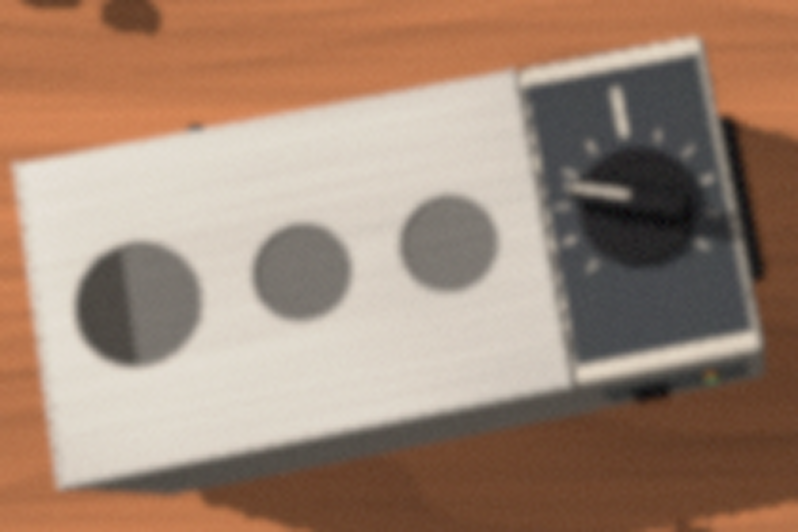

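View pics/c3.png

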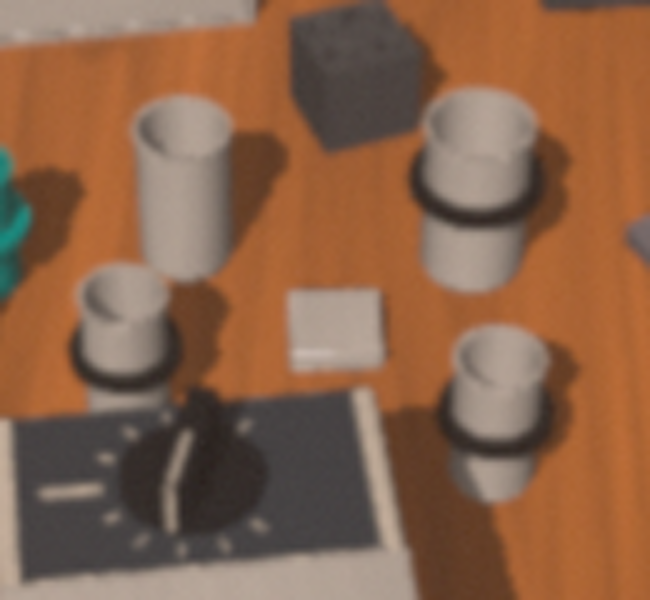

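View pics/c4.png

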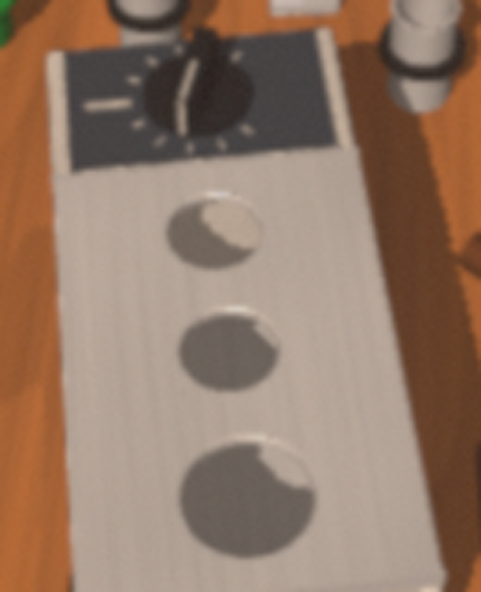

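```bash
python3 - <<'E'
from h import *
T=load('top0');S=load('side0')
def u(c,x0,y0,s): return (x0+(c[0]+.5)/s-.5, y0+(c[1]+.5)/s-.5)
top=dict(a=(174,76,.085),b=(106,519,.085),big=(494,486,.1),plain=(473,111,.092))
side=dict(a=(123,294,.085),b=(501,357,.085),big=(480,125,.1),plain=(184,127,.092))
for k in top:
    print(k,onz(T,*u(top[k],340,190,5),top[k][2]),onz(S,*u(side[k],270,170,5),top[k][2]))
t2=dict(w=(139,303),n1=(302,271.5),n2=(449.5,242.5)); s2=dict(w=(247,497),n1=(229,349),n2=(214.5,231))
P={}
for k in t2:
    P[k]=(onz(T,*u(t2[k],110,170,3.8),.172),onz(S,*u(s2[k],255,240,3.7),.172)); print(k,*P[k])
for i in (0,1):
    d=P['n2'][i]-P['w'][i]; print(np.linalg.norm(d),np.linalg.norm(P['n1'][i]-P['w'][i]),np.degrees(np.arctan2(-d[0]*-1,-d[1])))
print('idx',onz(T,*u((620,112),110,170,3.8),.17),onz(S,*u((70,491),270,170,5),.17))
print('skirt',onz(T,*u((640,207),110,170,3.8),.177))
print('ptr',onz(T,*u((570,185),110,170,3.8),.203),onz(T,*u((630,195),110,170,3.8),.203))
E
```

```text
a [ 0.63677575 -0.19822908  0.085     ] [ 0.63661378 -0.19900699  0.085     ]
b [ 0.44572876 -0.16221359  0.085     ] [ 0.44513196 -0.16350164  0.085     ]
big [ 0.45590837 -0.32333503  0.1       ] [ 0.45657995 -0.32542382  0.1       ]
plain [ 0.61760998 -0.32599859  0.092     ] [ 0.61647439 -0.32529425  0.092     ]
w [0.53545705 0.26006773 0.172     ] [0.53547474 0.26091026 0.172     ]
n1 [0.55026867 0.17792879 0.172     ] [0.55012035 0.17756012 0.172     ]
n2 [0.56404702 0.10292461 0.172     ] [0.56337207 0.10277337 0.172     ]
0.15972271282949493 0.08346370223901478 10.311370693730833
0.1605787575573378 0.08462706464684541 10.004755514261328
idx [0.63193606 0.01539027 0.17      ] [0.63194506 0.01334924 0.17      ]
skirt [0.58003103 0.00475705 0.177     ]
ptr [0.58682596 0.03764221 0.203     ] [0.5812594  0.00779772 0.203     ]
```

Both cameras agree to about 2 mm. The cleaner is yawed by about 10.15°, and the knob needs about 69° clockwise. I'll align the tool to the cleaner first, so that the jaws run along its x axis.

```bash
cat >> h.py <<'E'
def plan(p):
    s=sense(); R=s['ee_rot']; d=R.T@(np.array(p)-s['tcp_pos'])/.025
    y=R[:,1]; print('t',round(s['time_s'],2),'tcp',s['tcp_pos'].round(4),'yang',np.degrees(np.arctan2(y[1],y[0])).round(2),'tilt',R[:,2].round(4),'w',round(s['gripper_width'],3),'F',s['wrist_force'].round(1))
    print('units',d.round(2))
E
ls
```

```text
h.py
pics
```

Emit:
servo_tool(deltas=[{"slide": [0, 0, -0.5], "spin": 1}, {"slide": [0, 0, -0.5], "spin": 1}, {"slide": [0, 0, -0.5], "spin": 1}, {"slide": [0, 0, 0], "spin": 1}, {"slide": [0, 0, 0], "spin": 1}, {"slide": [0, 0, 0], "spin": 1}, {"slide": [0, 0, 0], "spin": 0.9}, {"slide": [0, 0, 0], "spin": 0}], gripper=0)

```text
time_s: 0.95
tcp_pos: [0.2634, 0.5642, 0.2567]
ee_rot: [[0.131, -0.991, -0.004], [-0.991, -0.131, -0.009], [0.008, 0.005, -1.0]]
wrist_force: [0.3, -0.0, -0.5]
gripper_width: 1.001
```

```bash
python3 - <<'E'
from h import *
plan([.44,-.1,.25])
E
```

```text
t 0.95 tcp [0.2634 0.5642 0.2567] yang -172.5 tilt [-0.0038 -0.009  -1.    ] w 1.001 F [ 0.3 -0.  -0.5]
units [27.26 -3.54  0.48]
```

Emit:
servo_tool(deltas=[{"slide": [1, -0.13, 0], "spin": 0}, {"slide": [1, -0.13, 0], "spin": 0}, {"slide": [1, -0.13, 0], "spin": 0}, {"slide": [1, -0.13, 0], "spin": 0}, {"slide": [1, -0.13, 0], "spin": 0}, {"slide": [1, -0.13, 0], "spin": 0}, {"slide": [1, -0.13, 0], "spin": 0}, {"slide": [1, -0.13, 0], "spin": 0}, {"slide": [1, -0.13, 0], "spin": 0}, {"slide": [1, -0.13, 0], "spin": 0}])

```text
time_s: 1.95
tcp_pos: [0.3323, 0.3137, 0.2554]
ee_rot: [[0.166, -0.986, -0.006], [-0.986, -0.166, -0.014], [0.013, 0.008, -1.0]]
wrist_force: [1.1, -0.2, -0.4]
gripper_width: 0.999
```

Emit:
servo_tool(deltas=[{"slide": [1, -0.13, 0], "spin": 0}, {"slide": [1, -0.13, 0], "spin": 0}, {"slide": [1, -0.13, 0], "spin": 0}, {"slide": [1, -0.13, 0], "spin": 0}, {"slide": [1, -0.13, 0], "spin": 0}, {"slide": [1, -0.13, 0], "spin": 0}, {"slide": [1, -0.13, 0], "spin": 0}, {"slide": [1, -0.13, 0], "spin": 0}, {"slide": [1, -0.13, 0], "spin": 0}, {"slide": [1, -0.13, 0], "spin": 0}])

```text
time_s: 2.95
tcp_pos: [0.4099, 0.0624, 0.2583]
ee_rot: [[0.2, -0.98, -0.006], [-0.98, -0.2, -0.013], [0.011, 0.008, -1.0]]
wrist_force: [0.3, -0.2, -0.0]
gripper_width: 0.998
```

```bash
python3 - <<'E'
from h import *
plan([.456,-.3243,.2])
E
```

```text
t 2.95 tcp [0.4099 0.0624 0.2583] yang -168.45 tilt [-0.0056 -0.0126 -0.9999] w 0.998 F [ 0.3 -0.2 -0. ]
units [15.5   1.27  2.52]
```

Emit:
servo_tool(deltas=[{"slide": [1, 0.1, 0.1], "spin": 0.05}, {"slide": [1, 0.1, 0.1], "spin": 0.05}, {"slide": [1, 0.1, 0.1], "spin": 0.05}, {"slide": [1, 0.1, 0.1], "spin": 0.05}, {"slide": [1, 0.1, 0.1], "spin": 0.05}, {"slide": [1, 0.1, 0.2], "spin": 0.05}, {"slide": [1, 0.1, 0.2], "spin": 0.05}, {"slide": [1, 0.1, 0.2], "spin": 0.05}, {"slide": [1, 0.1, 0.2], "spin": 0.05}, {"slide": [1, 0.1, 0.2], "spin": 0}])

```text
time_s: 3.95
tcp_pos: [0.4303, -0.1991, 0.2231]
ee_rot: [[0.168, -0.986, -0.003], [-0.986, -0.168, -0.012], [0.011, 0.005, -1.0]]
wrist_force: [0.2, -0.5, 0.2]
gripper_width: 1.002
```

Emit:
servo_tool(deltas=[{"slide": [1, 0.0, 0.2], "spin": 0}, {"slide": [1, 0.0, 0.2], "spin": 0}, {"slide": [1, 0.0, 0.2], "spin": 0}, {"slide": [1, 0, 0.2], "spin": 0}, {"slide": [0.7, 0, 0.2], "spin": 0}, {"slide": [0, 0, 0], "spin": 0}])

```text
time_s: 4.55
tcp_pos: [0.4496, -0.3223, 0.1962]
ee_rot: [[0.182, -0.983, -0.006], [-0.983, -0.182, -0.01], [0.009, 0.008, -1.0]]
wrist_force: [0.2, 0.2, -0.3]
gripper_width: 0.999
```

```bash
python3 - <<'E'
from h import *
cap('wrist','w1')
plan([.456,-.3243,.1])
E
```

```text
t 4.6 tcp [ 0.4495 -0.3215  0.1966] yang -169.49 tilt [-0.0058 -0.0102 -0.9999] w 0.998 F [-0.3  0.8 -0.9]
units [ 0.12 -0.27  3.86]
```

View pics/w1.png

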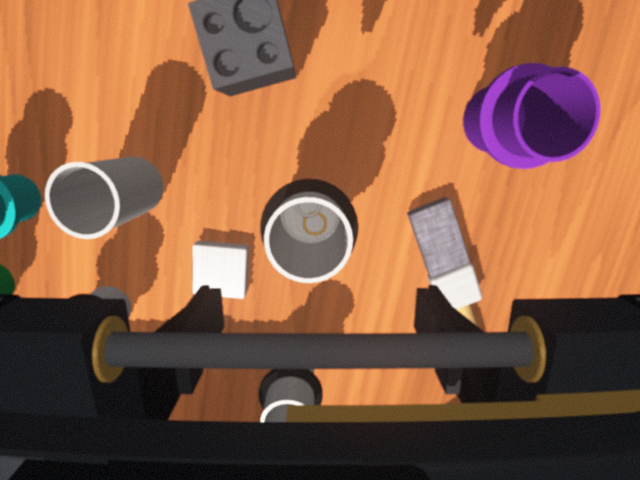

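The wrist view shows the big beaker's rim centred at about (310,239) with two rings inside. The purple one is at (545,115).

```bash
python3 - <<'E'
from h import *
d=load('w1'); print(onz(d,310,240,.1), proj(d,[.456,-.3243,.1]))
plan([.456,-.324,.073])
E
```

```text
[ 0.4537473  -0.32791512  0.1       ] [305.83100855 244.43873754]
t 4.6 tcp [ 0.4495 -0.3215  0.1966] yang -169.49 tilt [-0.0058 -0.0102 -0.9999] w 0.998 F [-0.3  0.8 -0.9]
units [ 0.1  -0.28  4.94]
```

Emit:
servo_tool(deltas=[{"slide": [0.16, -0.26, 0.8], "spin": 0}, {"slide": [0, 0, 1], "spin": 0}, {"slide": [0, 0, 1], "spin": 0}, {"slide": [0, 0, 0.8], "spin": 0}, {"slide": [0, 0, 0.4], "spin": 0}, {"slide": [0, 0, 0], "spin": 0}])

```text
time_s: 5.2
tcp_pos: [0.4576, -0.3219, 0.097]
ee_rot: [[0.195, -0.981, -0.0], [-0.981, -0.195, -0.012], [0.012, 0.002, -1.0]]
wrist_force: [-1.0, -0.1, 0.1]
gripper_width: 0.999
```

```bash
python3 - <<'E'
from h import *
plan([.4555,-.3255,.073])
E
```

```text
t 5.2 tcp [ 0.4576 -0.3219  0.097 ] yang -168.75 tilt [-2.000e-04 -1.190e-02 -9.999e-01] w 0.999 F [-1.  -0.1  0.1]
units [0.11 0.11 0.96]
```

Emit:
servo_tool(deltas=[{"slide": [0.11, 0.11, 0.5], "spin": 0}, {"slide": [0, 0, 0.4], "spin": 0}, {"slide": [0, 0, 0.1], "spin": 0}, {"slide": [0, 0, 0], "spin": 0}])

```text
time_s: 5.6
tcp_pos: [0.457, -0.3258, 0.0729]
ee_rot: [[0.198, -0.98, 0.005], [-0.98, -0.198, -0.014], [0.015, -0.002, -1.0]]
wrist_force: [-1.2, -0.4, 0.1]
gripper_width: 1.001
```

```bash
python3 - <<'E'
from h import *
plan([.4555,-.3255,.073])
cap('wrist','w2')
E
```

```text
t 5.6 tcp [ 0.457  -0.3258  0.0729] yang -168.6 tilt [ 0.0046 -0.0141 -0.9999] w 1.001 F [-1.2 -0.4  0.1]
units [-0.02  0.06 -0.  ]
```

View pics/w2.png

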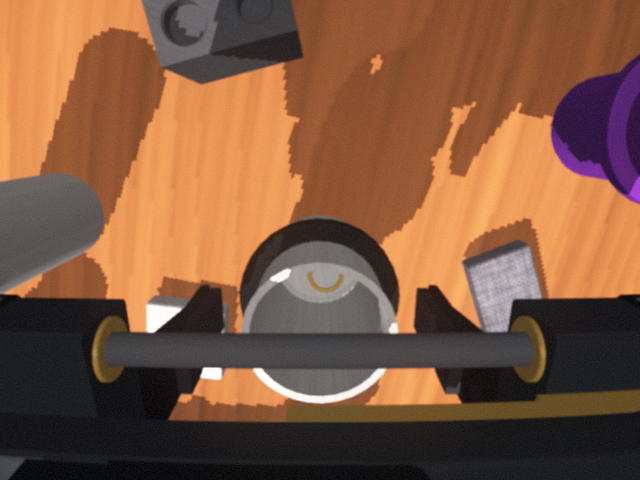

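```bash
python3 - <<'E'
from h import *
d=load('w2'); s=sense(); p=s['tcp_pos']-s['ee_rot'][:,2]*.027
print(proj(d,p), onz(d,321,333,.1))
E
```

```text
[313.57569701 338.90986404] [ 0.45469594 -0.32843184  0.1       ]
```

Emit:
servo_tool(deltas=[{"slide": [0, 0, 0], "spin": 0}, {"slide": [0, 0, 0], "spin": 0}, {"slide": [0, 0, 0], "spin": 0}, {"slide": [0, 0, 0], "spin": 0}, {"slide": [0, 0, 0], "spin": 0}, {"slide": [0, 0, 0], "spin": 0}], gripper=255)

```text
time_s: 6.25
tcp_pos: [0.4579, -0.3263, 0.0746]
ee_rot: [[0.198, -0.98, 0.008], [-0.98, -0.198, -0.015], [0.017, -0.004, -1.0]]
wrist_force: [-0.1, -0.2, 0.0]
gripper_width: 0.661
```

Gripped at 57.5 mm, which matches the 58 mm wall. Now lifting.

Emit:
servo_tool(deltas=[{"slide": [0, 0, -0.3], "spin": 0}, {"slide": [0, 0, -0.6], "spin": 0}, {"slide": [0, 0, -1], "spin": 0}, {"slide": [0, 0, -1], "spin": 0}, {"slide": [0, 0, -1], "spin": 0}, {"slide": [0, 0, -1], "spin": 0}, {"slide": [0, 0, -1], "spin": 0}, {"slide": [0, 0, -1], "spin": 0}, {"slide": [0, 0, -1], "spin": 0}, {"slide": [0, 0, -1], "spin": 0}])

```text
time_s: 7.25
tcp_pos: [0.4516, -0.3202, 0.3013]
ee_rot: [[0.196, -0.981, -0.007], [-0.981, -0.196, -0.006], [0.004, 0.008, -1.0]]
wrist_force: [0.1, 0.0, -1.0]
gripper_width: 0.659
```

```bash
python3 - <<'E'
from h import *
plan([.5,0.1,.32])
E
```

```text
t 7.25 tcp [ 0.4516 -0.3202  0.3013] yang -168.72 tilt [-0.0074 -0.0058 -1.    ] w 0.659 F [ 0.1  0.  -1. ]
units [-16.1   -5.18  -0.86]
```

Emit:
servo_tool(deltas=[{"slide": [-0.4, -0.15, -0.4], "spin": 0}, {"slide": [-0.8, -0.3, -0.3], "spin": 0}, {"slide": [-1, -0.35, -0.2], "spin": 0}, {"slide": [-1, -0.35, 0], "spin": 0}, {"slide": [-1, -0.35, 0], "spin": 0}, {"slide": [-1, -0.35, 0], "spin": 0}, {"slide": [-1, -0.35, 0], "spin": 0}, {"slide": [-1, -0.35, 0], "spin": 0}, {"slide": [-1, -0.35, 0], "spin": 0}, {"slide": [-1, -0.35, 0], "spin": 0}])

```text
time_s: 8.25
tcp_pos: [0.4828, -0.0652, 0.3205]
ee_rot: [[0.19, -0.982, -0.013], [-0.982, -0.19, -0.0], [-0.002, 0.012, -1.0]]
wrist_force: [0.6, -0.3, -1.9]
gripper_width: 0.661
```

```bash
python3 - <<'E'
from h import *
plan([.5355,0.2604,.32])
E
```

```text
t 8.25 tcp [ 0.4828 -0.0652  0.3205] yang -169.03 tilt [-1.260e-02 -5.000e-04 -9.999e-01] w 0.661 F [ 0.6 -0.3 -1.9]
units [-1.238e+01 -4.550e+00 -1.000e-02]
```

Emit:
servo_tool(deltas=[{"slide": [-1, -0.37, 0], "spin": 0}, {"slide": [-1, -0.37, 0], "spin": 0}, {"slide": [-1, -0.37, 0], "spin": 0}, {"slide": [-1, -0.37, 0], "spin": 0}, {"slide": [-1, -0.37, 0], "spin": 0}, {"slide": [-1, -0.37, 0], "spin": 0}, {"slide": [-1, -0.37, 0], "spin": 0}, {"slide": [-1, -0.37, 0], "spin": 0}, {"slide": [-1, -0.37, 0], "spin": 0}, {"slide": [-1, -0.37, 0], "spin": 0}])

```text
time_s: 9.25
tcp_pos: [0.5149, 0.2143, 0.3108]
ee_rot: [[0.194, -0.981, -0.032], [-0.981, -0.194, -0.0], [-0.006, 0.032, -0.999]]
wrist_force: [0.3, -0.8, -1.6]
gripper_width: 0.655
```

Emit:
servo_tool(deltas=[{"slide": [-1, -0.37, 0], "spin": 0}, {"slide": [-0.7, -0.2, 0], "spin": 0}, {"slide": [-0.3, 0, 0], "spin": 0}, {"slide": [0, 0, 0], "spin": 0}, {"slide": [0, 0, 0], "spin": 0}])

```text
time_s: 9.75
tcp_pos: [0.5151, 0.2713, 0.3062]
ee_rot: [[0.198, -0.979, -0.041], [-0.98, -0.198, -0.004], [-0.004, 0.041, -0.999]]
wrist_force: [-0.3, 0.1, -1.5]
gripper_width: 0.655
```

```bash
python3 - <<'E'
from h import *
cap('top','t3');cap('side','s3')
plan([.5355,0.2604,.32])
for n,k,b in(('t3','t3c',(60,230,170,310)),('s3','s3c',(240,430,280,440))):
    i=cv2.imread(f'pics/{n}.png')[b[2]:b[3],b[0]:b[1]]; cv2.imwrite(f'pics/{k}.png',cv2.resize(i,None,fx=4,fy=4,interpolation=cv2.INTER_CUBIC)[:600,:800])
E
```

```text
t 9.85 tcp [0.5153 0.2709 0.3065] yang -168.62 tilt [-0.0401 -0.0039 -0.9992] w 0.66 F [ 1.2 -0.6 -2.8]
units [ 0.57 -0.69 -0.57]
```

View pics/t3c.png

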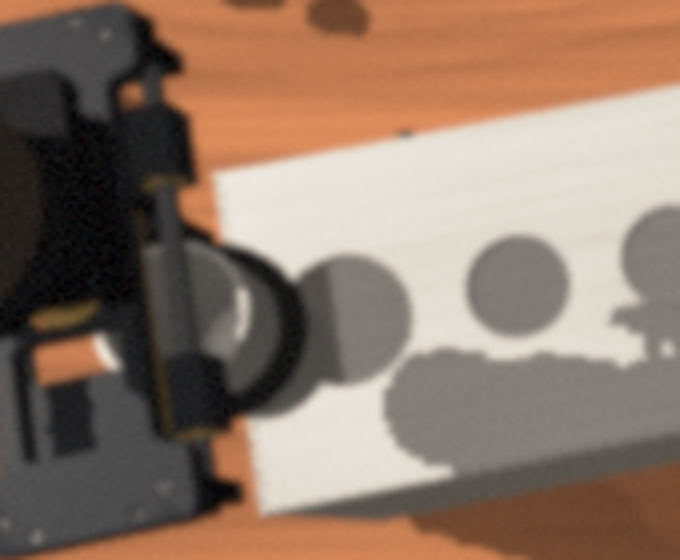

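View pics/s3.png

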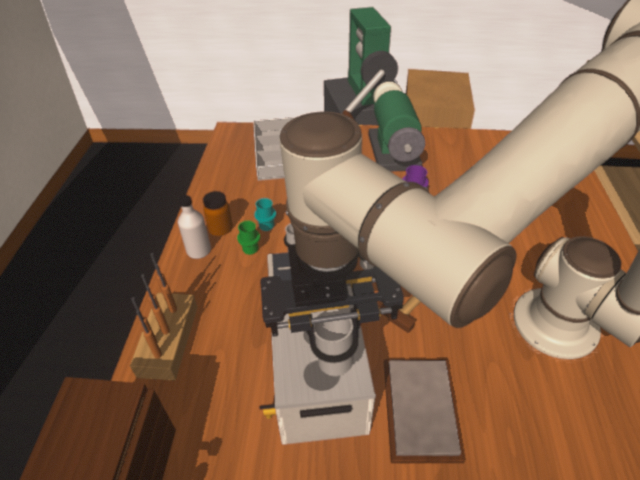

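The tool tilt has drifted to about 2.3°. The top crop shows the big beaker at about (230,325), short of the wide opening at (350,318). Before lowering I'll see how the tilt behaves, first with stationary rows.

Emit:
servo_tool(deltas=[{"slide": [0, 0, 0], "spin": 0}, {"slide": [0, 0, 0], "spin": 0}, {"slide": [0, 0, 0], "spin": 0}, {"slide": [0, 0, 0], "spin": 0}])

```text
time_s: 10.25
tcp_pos: [0.5155, 0.2685, 0.3077]
ee_rot: [[0.194, -0.98, -0.039], [-0.981, -0.194, -0.003], [-0.005, 0.039, -0.999]]
wrist_force: [-0.6, 0.3, -2.2]
gripper_width: 0.657
```

```bash
python3 - <<'E'
from h import *
plan([.5355,0.2604,.32]); print(sense()['joints'].round(3),sense()['joint_velocities'].round(2))
E
```

```text
t 10.25 tcp [0.5155 0.2685 0.3077] yang -168.8 tilt [-0.0389 -0.003  -0.9992] w 0.657 F [-0.6  0.3 -2.2]
units [ 0.47 -0.7  -0.52]
[ 42.702  16.242   4.595  -1.407 -80.113 -31.247] [-0.3  -0.06 -0.05  0.12  0.12 -0.02]
```

Emit:
servo_tool(deltas=[{"slide": [0.57, -0.69, 0], "spin": 0}, {"slide": [0, 0, 0], "spin": 0}])

```text
time_s: 10.45
tcp_pos: [0.5356, 0.2576, 0.3074]
ee_rot: [[0.195, -0.98, -0.038], [-0.981, -0.195, -0.003], [-0.005, 0.038, -0.999]]
wrist_force: [-0.8, -0.3, -2.2]
gripper_width: 0.66
```

```bash
python3 - <<'E'
from h import *
plan([.5355,0.2604,.32]); print(sense()['joints'].round(3))
E
```

```text
t 10.45 tcp [0.5356 0.2576 0.3074] yang -168.76 tilt [-0.0384 -0.0025 -0.9993] w 0.66 F [-0.8 -0.3 -2.2]
units [-0.11 -0.   -0.5 ]
[ 40.573  17.586   6.404  -1.337 -80.585 -29.104]
```

Emit:
servo_tool(deltas=[{"slide": [0, 0, -1], "spin": 0}, {"slide": [0, 0, -1], "spin": 0}, {"slide": [0, 0, 0], "spin": 0}])

```text
time_s: 10.75
tcp_pos: [0.5371, 0.2571, 0.3575]
ee_rot: [[0.193, -0.98, -0.041], [-0.981, -0.193, -0.004], [-0.004, 0.041, -0.999]]
wrist_force: [-1.0, -0.4, -1.9]
gripper_width: 0.659
```

Emit:
servo_tool(deltas=[{"slide": [0, 0, 0.3], "spin": 0}, {"slide": [0, 0, 0.3], "spin": 0}, {"slide": [0, 0, 0.3], "spin": 0}, {"slide": [0, 0, 0.3], "spin": 0}, {"slide": [0, 0, 0.3], "spin": 0}, {"slide": [0, 0, 0.3], "spin": 0}])

```text
time_s: 11.35
tcp_pos: [0.5322, 0.2565, 0.3035]
ee_rot: [[0.193, -0.98, -0.049], [-0.981, -0.193, -0.007], [-0.003, 0.049, -0.999]]
wrist_force: [0.8, -0.7, -2.8]
gripper_width: 0.657
```

Emit:
servo_tool(deltas=[{"slide": [0, 0, -0.3], "spin": 0}, {"slide": [0, 0, -0.3], "spin": 0}, {"slide": [0, 0, -0.3], "spin": 0}, {"slide": [0, 0, -0.3], "spin": 0}, {"slide": [0, 0, -0.3], "spin": 0}, {"slide": [0, 0, -0.3], "spin": 0}])

```text
time_s: 11.95
tcp_pos: [0.5347, 0.2568, 0.3516]
ee_rot: [[0.193, -0.98, -0.049], [-0.981, -0.193, -0.008], [-0.002, 0.05, -0.999]]
wrist_force: [-0.1, 0.3, -2.8]
gripper_width: 0.661
```

Emit:
servo_tool(deltas=[{"slide": [0, 0, 1], "spin": 0}, {"slide": [0, 0, 1], "spin": 0}, {"slide": [0, 0, 0], "spin": 0}])

```text
time_s: 12.25
tcp_pos: [0.5339, 0.2573, 0.3055]
ee_rot: [[0.193, -0.98, -0.042], [-0.981, -0.193, -0.003], [-0.006, 0.041, -0.999]]
wrist_force: [-0.6, -0.7, -2.6]
gripper_width: 0.658
```

Emit:
servo_tool(deltas=[{"slide": [0, 0, -1], "spin": 0}, {"slide": [0, 0, -1], "spin": 0}, {"slide": [0, 0, -1], "spin": 0}, {"slide": [0, 0, -1], "spin": 0}])

```text
time_s: 12.65
tcp_pos: [0.5377, 0.2565, 0.4098]
ee_rot: [[0.193, -0.98, -0.045], [-0.981, -0.193, -0.008], [-0.001, 0.046, -0.999]]
wrist_force: [-0.4, 0.8, -2.1]
gripper_width: 0.659
```

Emit:
servo_tool(deltas=[{"slide": [0, 0, 1], "spin": 0}, {"slide": [0, 0, 1], "spin": 0}, {"slide": [0, 0, 1], "spin": 0}, {"slide": [0, 0, 1], "spin": 0}])

```text
time_s: 13.05
tcp_pos: [0.5401, 0.2582, 0.3256]
ee_rot: [[0.193, -0.981, -0.017], [-0.981, -0.193, 0.008], [-0.011, 0.015, -1.0]]
wrist_force: [0.8, 0.1, -1.4]
gripper_width: 0.66
```

```bash
python3 - <<'E'
from h import *
plan([.5355,0.2604,.32])
E
```

```text
t 13.05 tcp [0.5401 0.2582 0.3256] yang -168.84 tilt [-0.0173  0.0078 -0.9998] w 0.66 F [ 0.8  0.1 -1.4]
units [-0.12  0.16  0.23]
```

Fast downward motion straightens the tool. I'll descend to just above the cover and look.

Emit:
servo_tool(deltas=[{"slide": [-0.05, 0.1, 0.9], "spin": 0}, {"slide": [0, 0, 0.9], "spin": 0}, {"slide": [0, 0, 0.3], "spin": 0}, {"slide": [0, 0, 0], "spin": 0}])

```text
time_s: 13.45
tcp_pos: [0.5372, 0.2593, 0.2746]
ee_rot: [[0.194, -0.981, -0.016], [-0.981, -0.194, 0.007], [-0.01, 0.014, -1.0]]
wrist_force: [0.4, -0.0, -1.5]
gripper_width: 0.657
```

```bash
python3 - <<'E'
from h import *
plan([.537,0.259,.265])
cap('side','s4');cap('wrist','w4');cap('top','t4')
plan([.537,0.259,.265])
for n,k,b in(('s4','s4c',(255,405,290,430)),('t4','t4c',(100,250,180,310))):
    i=cv2.imread(f'pics/{n}.png')[b[2]:b[3],b[0]:b[1]]; cv2.imwrite(f'pics/{k}.png',cv2.resize(i,None,fx=4,fy=4,interpolation=cv2.INTER_CUBIC)[:600,:800])
E
```

```text
t 13.45 tcp [0.5372 0.2593 0.2746] yang -168.83 tilt [-0.0155  0.0073 -0.9999] w 0.657 F [ 0.4 -0.  -1.5]
units [0.02 0.   0.39]
t 13.6 tcp [0.5378 0.2597 0.2759] yang -168.83 tilt [-0.013   0.0092 -0.9999] w 0.655 F [ 0.4  0.8 -1.5]
units [0.03 0.03 0.44]
```

View pics/s4c.png

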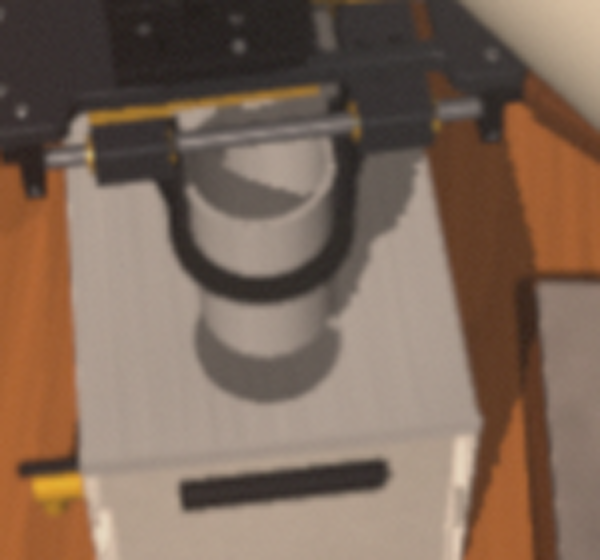

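View pics/t4c.png

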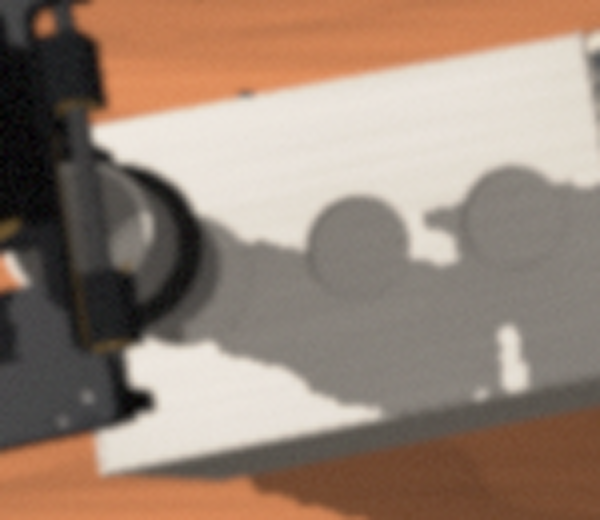

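View pics/w4.png

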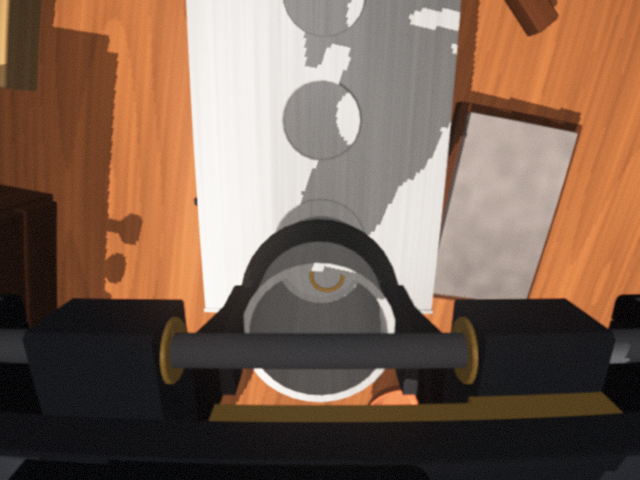

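```bash
cat >> h.py <<'E'
def overlay(n,o,box,circs,s=4):
    d=load(n); i=cv2.imread(f'pics/{n}.png')[box[2]:box[3],box[0]:box[1]]; i=cv2.resize(i,None,fx=s,fy=s,interpolation=cv2.INTER_CUBIC)
    t=np.linspace(0,2*np.pi,90)
    for (c,rad,col) in circs:
        q=np.array([proj(d,[c[0]+rad*np.cos(a),c[1]+rad*np.sin(a),c[2]]) for a in t])
        q=(q-[box[0],box[2]]+.5)*s-.5
        cv2.polylines(i,[np.round(q*8).astype(np.int32)],True,col,1,cv2.LINE_AA,3)
    cv2.imwrite(f'pics/{o}.png',i[:600,:800])
E
python3 - <<'E'
from h import *
x,y=.5375,.2595; z=.2752-.0746; b=np.array([-.022,.023])
def at(h): return [x+b[0]*(.0746-h),y+b[1]*(.0746-h),z+h]
C=[(at(0),.029,(0,255,0)),(at(.057),.038,(0,255,255)),(at(.1),.029,(255,255,0)),([.5355,.2604,.172],.032,(0,0,255))]
for n,bx in(('s4',(255,405,290,430)),('t4',(100,250,180,310)),('w4',(220,420,160,310))): overlay(n,n+'o',bx,C)
E
```

```text
(no output)
```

View pics/s4o.png

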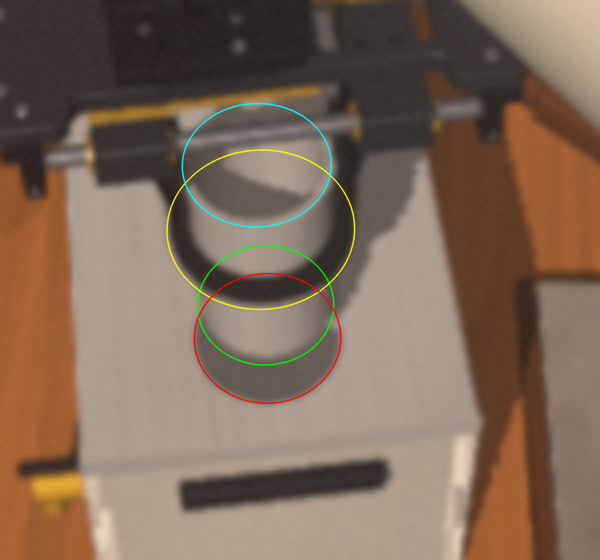

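View pics/t4o.png

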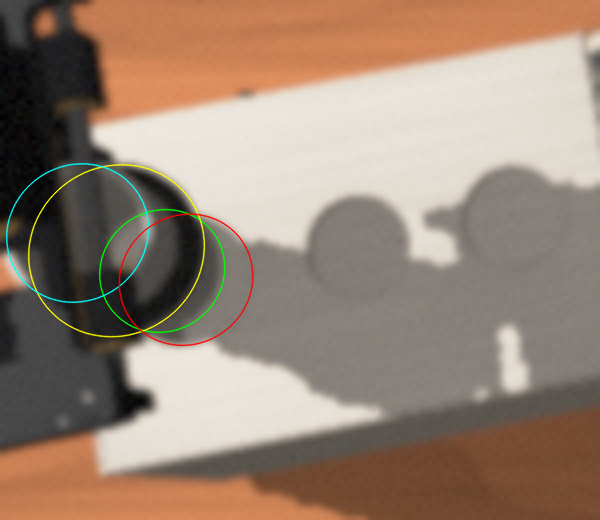

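View pics/w4o.png

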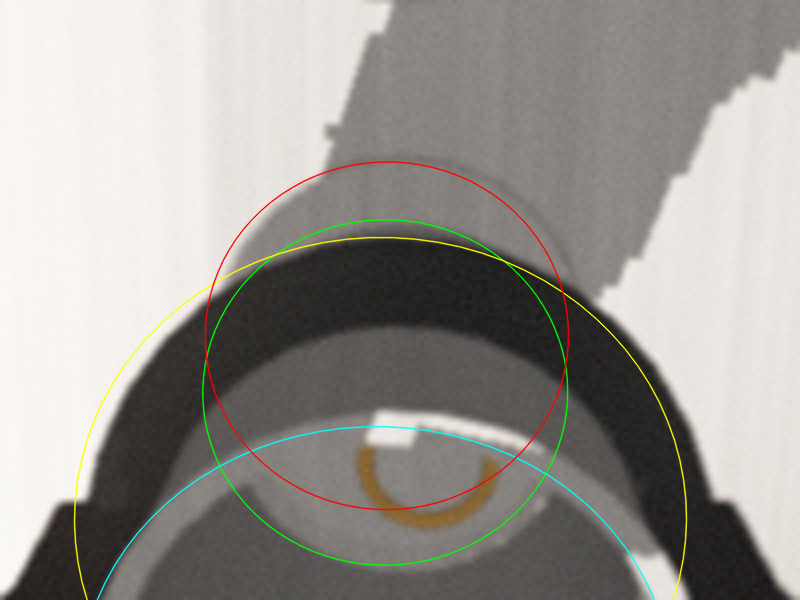

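The overlay agrees within about 2 mm in all three views, so the foot is over the wide opening. I'll enter it now.

Emit:
servo_tool(deltas=[{"slide": [0, 0, 0.6], "spin": 0}, {"slide": [0, 0, 0.6], "spin": 0}, {"slide": [0, 0, 0.2], "spin": 0}])

```text
time_s: 13.9
tcp_pos: [0.54, 0.2614, 0.2462]
ee_rot: [[0.194, -0.981, -0.004], [-0.981, -0.194, 0.015], [-0.015, 0.001, -1.0]]
wrist_force: [-3.0, -0.8, 4.6]
gripper_width: 0.663
```

```bash
python3 - <<'E'
from h import *
plan([.5365,0.2595,.19])
E
```

```text
t 13.9 tcp [0.54   0.2614 0.2462] yang -168.81 tilt [-0.0039  0.0148 -0.9999] w 0.663 F [-3.  -0.8  4.6]
units [0.08 0.15 2.25]
```

Emit:
servo_tool(deltas=[{"slide": [0.1, 0.16, -0.2], "spin": 0}, {"slide": [0, 0, 0], "spin": 0}])

```text
time_s: 14.1
tcp_pos: [0.5372, 0.2582, 0.2534]
ee_rot: [[0.194, -0.981, -0.002], [-0.981, -0.194, 0.016], [-0.016, -0.002, -1.0]]
wrist_force: [-0.1, -0.2, -1.1]
gripper_width: 0.661
```

```bash
python3 - <<'E'
from h import *
plan([.5364,0.2582,.24])
E
```

```text
t 14.1 tcp [0.5372 0.2582 0.2534] yang -168.79 tilt [-0.0015  0.0156 -0.9999] w 0.661 F [-0.1 -0.2 -1.1]
units [0.   0.03 0.53]
```

Emit:
servo_tool(deltas=[{"slide": [0.02, 0.04, 0.4], "spin": 0}, {"slide": [0.02, 0.04, 0.4], "spin": 0}, {"slide": [0, 0, 0], "spin": 0}])

```text
time_s: 14.4
tcp_pos: [0.5357, 0.2574, 0.2338]
ee_rot: [[0.194, -0.981, 0.001], [-0.981, -0.194, 0.018], [-0.018, -0.005, -1.0]]
wrist_force: [0.4, -0.3, -2.3]
gripper_width: 0.658
```

```bash
python3 - <<'E'
from h import *
plan([.536,0.2585,.19])
E
```

```text
t 14.4 tcp [0.5357 0.2574 0.2338] yang -168.8 tilt [ 0.0012  0.0182 -0.9998] w 0.658 F [ 0.4 -0.3 -2.3]
units [-0.01 -0.01  1.75]
```

Emit:
servo_tool(deltas=[{"slide": [-0.01, 0, 0.5], "spin": 0}, {"slide": [-0.01, 0, 0.5], "spin": 0}, {"slide": [0, 0, 0.3], "spin": 0}, {"slide": [0, 0, 0.1], "spin": 0}])

```text
time_s: 14.8
tcp_pos: [0.5354, 0.2584, 0.1949]
ee_rot: [[0.194, -0.981, 0.0], [-0.981, -0.194, 0.017], [-0.017, -0.003, -1.0]]
wrist_force: [-0.5, -0.8, -2.3]
gripper_width: 0.662
```

```bash
python3 - <<'E'
from h import *
plan([.536,0.2595,.19])
E
```

```text
t 14.8 tcp [0.5354 0.2584 0.1949] yang -168.8 tilt [ 1.000e-04  1.720e-02 -9.999e-01] w 0.662 F [-0.5 -0.8 -2.3]
units [-0.03 -0.03  0.2 ]
```

Free so far, with 5 mm or less to go. I'll press gently down.

Emit:
servo_tool(deltas=[{"slide": [0, 0, 0.12], "spin": 0}, {"slide": [0, 0, 0.1], "spin": 0}, {"slide": [0, 0, 0], "spin": 0}])

```text
time_s: 15.1
tcp_pos: [0.536, 0.2589, 0.1902]
ee_rot: [[0.195, -0.981, 0.002], [-0.981, -0.195, 0.017], [-0.016, -0.005, -1.0]]
wrist_force: [0.0, -0.1, -1.4]
gripper_width: 0.658
```

```bash
python3 - <<'E'
from h import *
plan([.536,0.2595,.19]);print(sense()['moment'].round(2))
E
```

```text
t 15.1 tcp [0.536  0.2589 0.1902] yang -168.75 tilt [ 0.0016  0.017  -0.9999] w 0.658 F [ 0.  -0.1 -1.4]
units [-0.02 -0.01  0.01]
[-0.1  -0.07 -0.07]
```

Emit:
servo_tool(deltas=[{"slide": [0, 0, 0.1], "spin": 0}, {"slide": [0, 0, 0.1], "spin": 0}])

```text
time_s: 15.3
tcp_pos: [0.5365, 0.2596, 0.1893]
ee_rot: [[0.196, -0.981, 0.005], [-0.98, -0.196, 0.018], [-0.017, -0.008, -1.0]]
wrist_force: [-7.0, -0.7, 13.3]
gripper_width: 0.662
```

Emit:
servo_tool(deltas=[{"slide": [0, 0, 0.1], "spin": 0}, {"slide": [0, 0, 0.1], "spin": 0}])

```text
time_s: 15.5
tcp_pos: [0.5365, 0.2595, 0.1893]
ee_rot: [[0.197, -0.98, 0.007], [-0.98, -0.196, 0.019], [-0.017, -0.011, -1.0]]
wrist_force: [-4.0, -0.1, 9.0]
gripper_width: 0.659
```

Emit:
servo_tool(deltas=[{"slide": [-0.02, 0, 0.03], "spin": 0}, {"slide": [0, 0, 0], "spin": 0}])

```text
time_s: 15.7
tcp_pos: [0.5367, 0.26, 0.19]
ee_rot: [[0.197, -0.98, 0.01], [-0.98, -0.197, 0.02], [-0.018, -0.013, -1.0]]
wrist_force: [-0.7, 0.1, -1.5]
gripper_width: 0.659
```

Emit:
servo_tool(deltas=[{"slide": [0, 0, 0], "spin": 0}, {"slide": [0, 0, 0], "spin": 0}, {"slide": [0, 0, 0], "spin": 0}], gripper=50)

```text
time_s: 16.0
tcp_pos: [0.5373, 0.2603, 0.1896]
ee_rot: [[0.197, -0.98, 0.011], [-0.98, -0.197, 0.021], [-0.018, -0.015, -1.0]]
wrist_force: [0.6, -0.3, -0.2]
gripper_width: 0.787
```

```bash
python3 - <<'E'
from h import *
plan([.536,0.2595,.30])
cap('side','s5')
i=cv2.imread('pics/s5.png')[290:430,255:405]; cv2.imwrite('pics/s5c.png',cv2.resize(i,None,fx=4,fy=4,interpolation=cv2.INTER_CUBIC))
E
```

```text
t 16.0 tcp [0.5373 0.2603 0.1896] yang -168.67 tilt [ 0.0108  0.0207 -0.9997] w 0.787 F [ 0.6 -0.3 -0.2]
units [-0.06 -0.01 -4.42]
```

View pics/s5c.png

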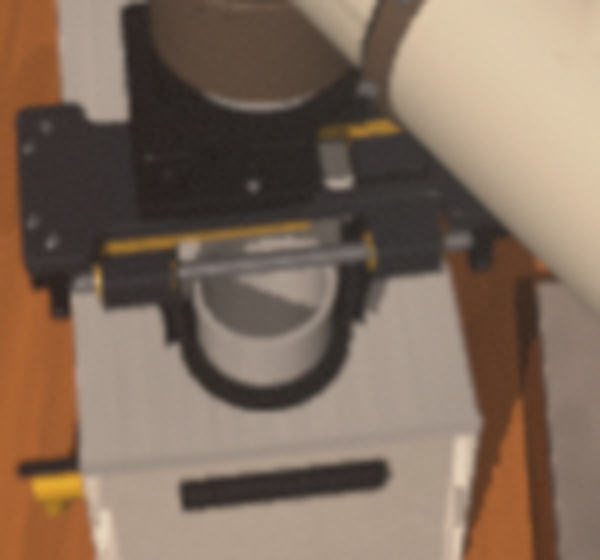

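The side view shows the big beaker's collar down on the cover around the wide opening. Now I'll lift and fetch small beaker a.

Emit:
servo_tool(deltas=[{"slide": [0, 0, -0.4], "spin": 0}, {"slide": [0, 0, -1], "spin": 0}, {"slide": [0, 0, -1], "spin": 0}, {"slide": [0, 0, -1], "spin": 0}, {"slide": [0, 0, -0.4], "spin": 0}], gripper=0)

```text
time_s: 16.55
tcp_pos: [0.5361, 0.2578, 0.288]
ee_rot: [[0.197, -0.98, 0.008], [-0.98, -0.197, 0.018], [-0.016, -0.012, -1.0]]
wrist_force: [0.8, 0.6, 0.6]
gripper_width: 0.994
```

```bash
python3 - <<'E'
from h import *
plan([.637,-.1986,.24])
E
```

```text
t 16.55 tcp [0.5361 0.2578 0.288 ] yang -168.67 tilt [ 0.0085  0.018  -0.9998] w 0.994 F [0.8 0.6 0.6]
units [18.72 -0.34  1.63]
```

Emit:
servo_tool(deltas=[{"slide": [1, 0, 0], "spin": 0}, {"slide": [1, 0, 0], "spin": 0}, {"slide": [1, 0, 0], "spin": 0}, {"slide": [1, 0, 0], "spin": 0}, {"slide": [1, 0, 0], "spin": 0}, {"slide": [1, 0, 0], "spin": 0}, {"slide": [1, 0, 0], "spin": 0}, {"slide": [1, 0, 0], "spin": 0}, {"slide": [1, 0, 0], "spin": 0}, {"slide": [1, 0, 0], "spin": 0}])

```text
time_s: 17.55
tcp_pos: [0.5865, 0.0076, 0.2846]
ee_rot: [[0.203, -0.979, 0.01], [-0.979, -0.203, 0.022], [-0.02, -0.014, -1.0]]
wrist_force: [-0.2, 0.1, 0.2]
gripper_width: 1.004
```

```bash
python3 - <<'E'
from h import *
plan([.637,-.1986,.22])
E
```

```text
t 17.55 tcp [0.5865 0.0076 0.2846] yang -168.31 tilt [ 0.0096  0.0225 -0.9997] w 1.004 F [-0.2  0.1  0.2]
units [ 8.53 -0.27  2.42]
```

Emit:
servo_tool(deltas=[{"slide": [1, 0, 0], "spin": 0}, {"slide": [1, 0, 0.2], "spin": 0}, {"slide": [1, 0, 0.3], "spin": 0}, {"slide": [1, 0, 0.4], "spin": 0}, {"slide": [1, 0, 0.4], "spin": 0}, {"slide": [1, 0, 0.4], "spin": 0}, {"slide": [1, 0, 0.4], "spin": 0}, {"slide": [0.9, 0, 0.2], "spin": 0}, {"slide": [0.2, 0, 0], "spin": 0}, {"slide": [0, 0, 0], "spin": 0}])

```text
time_s: 18.55
tcp_pos: [0.6277, -0.2, 0.2171]
ee_rot: [[0.198, -0.98, 0.004], [-0.98, -0.198, 0.025], [-0.024, -0.009, -1.0]]
wrist_force: [0.6, 0.6, 0.5]
gripper_width: 1.0
```

```bash
python3 - <<'E'
from h import *
plan([.637,-.1986,.06])
cap('wrist','w6')
E
```

```text
t 18.55 tcp [ 0.6277 -0.2     0.2171] yang -168.58 tilt [ 0.0042  0.0251 -0.9997] w 1.0 F [0.6 0.6 0.5]
units [ 0.17 -0.32  6.29]
```

View pics/w6.png

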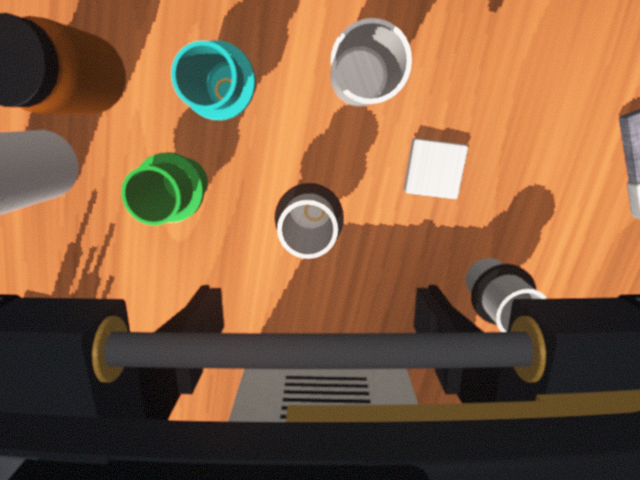

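The wrist view shows small beaker a's rim at about (308,229), clear of the green and turquoise ones.

Emit:
servo_tool(deltas=[{"slide": [0.17, -0.32, 0.7], "spin": 0}, {"slide": [0, 0, 1], "spin": 0}, {"slide": [0, 0, 1], "spin": 0}, {"slide": [0, 0, 1], "spin": 0}, {"slide": [0, 0, 1], "spin": 0}, {"slide": [0, 0, 0.5], "spin": 0}, {"slide": [0, 0, 0], "spin": 0}])

```text
time_s: 19.3
tcp_pos: [0.6404, -0.1921, 0.0802]
ee_rot: [[0.206, -0.978, 0.008], [-0.978, -0.206, 0.026], [-0.024, -0.013, -1.0]]
wrist_force: [-0.1, -0.4, 0.2]
gripper_width: 1.004
```

```bash
python3 - <<'E'
from h import *
plan([.637,-.1986,.058])
cap('wrist','w7'); d=load('w7'); s=sense()
C=[([.6367,-.1986,.085],.022,(0,0,255))]
overlay('w7','w7o',(200,400,200,350),C)
E
```

```text
t 19.3 tcp [ 0.6404 -0.1921  0.0802] yang -168.11 tilt [ 0.0081  0.0264 -0.9996] w 1.004 F [-0.1 -0.4  0.2]
units [0.25 0.2  0.88]
```

View pics/w7o.png

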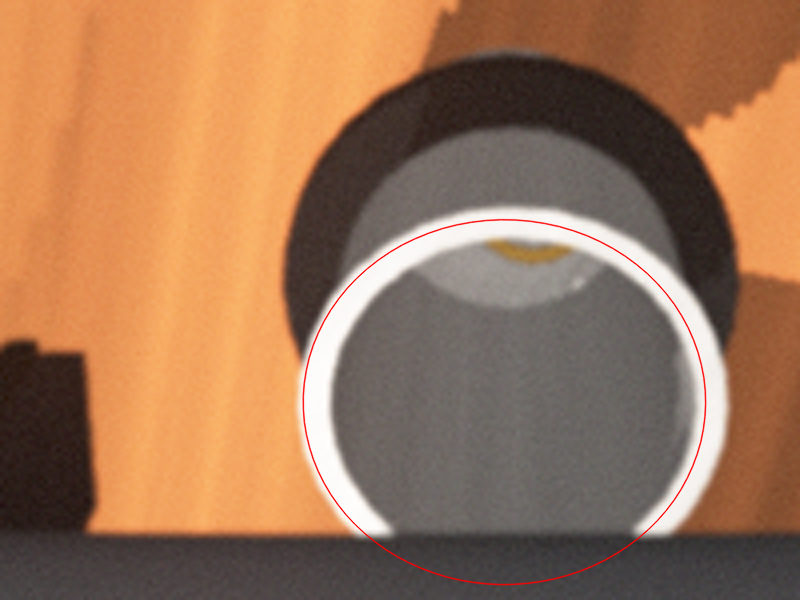

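Emit:
servo_tool(deltas=[{"slide": [0.25, 0.22, 0.4], "spin": 0}, {"slide": [0, 0, 0.4], "spin": 0}, {"slide": [0, 0, 0.1], "spin": 0}, {"slide": [0, 0, 0], "spin": 0}])

```text
time_s: 19.75
tcp_pos: [0.6394, -0.1998, 0.0605]
ee_rot: [[0.207, -0.978, 0.017], [-0.978, -0.207, 0.025], [-0.021, -0.021, -1.0]]
wrist_force: [0.0, 0.2, -0.1]
gripper_width: 0.999
```

```bash
python3 - <<'E'
from h import *
plan([.6365,-.1986,.058])
E
```

```text
t 19.75 tcp [ 0.6394 -0.1998  0.0605] yang -168.06 tilt [ 0.0167  0.0247 -0.9996] w 0.999 F [ 0.   0.2 -0.1]
units [-0.07  0.1   0.1 ]
```

Emit:
servo_tool(deltas=[{"slide": [-0.07, 0.1, 0.05], "spin": 0}, {"slide": [0, 0, 0], "spin": 0}])

```text
time_s: 19.95
tcp_pos: [0.6368, -0.1987, 0.06]
ee_rot: [[0.207, -0.978, 0.018], [-0.978, -0.207, 0.025], [-0.02, -0.023, -1.0]]
wrist_force: [-0.8, 0.4, 0.2]
gripper_width: 1.002
```

Emit:
servo_tool(deltas=[{"slide": [0, 0, 0], "spin": 0}, {"slide": [0, 0, 0], "spin": 0}, {"slide": [0, 0, 0], "spin": 0}, {"slide": [0, 0, 0], "spin": 0}, {"slide": [0, 0, 0], "spin": 0}, {"slide": [0, 0, 0], "spin": 0}], gripper=255)

```text
time_s: 20.55
tcp_pos: [0.6375, -0.1987, 0.0613]
ee_rot: [[0.208, -0.978, 0.021], [-0.978, -0.207, 0.024], [-0.019, -0.025, -0.999]]
wrist_force: [-0.2, -0.2, -0.1]
gripper_width: 0.541
```

Emit:
servo_tool(deltas=[{"slide": [0, 0, 0], "spin": 0}])

```text
time_s: 20.65
tcp_pos: [0.6375, -0.1987, 0.0613]
ee_rot: [[0.208, -0.978, 0.021], [-0.978, -0.207, 0.024], [-0.019, -0.025, -1.0]]
wrist_force: [0.3, -0.2, 0.3]
gripper_width: 0.497
```

```bash
python3 - <<'E'
from h import *
plan([.6365,-.1986,.058])
E
```

```text
t 20.65 tcp [ 0.6375 -0.1987  0.0613] yang -168.04 tilt [ 0.0205  0.024  -0.9995] w 0.497 F [ 0.3 -0.2  0.3]
units [-0.01  0.04  0.13]
```

Emit:
servo_tool(deltas=[{"slide": [0, 0, -0.2], "spin": 0}, {"slide": [0, 0, -0.8], "spin": 0}, {"slide": [0, 0, -1], "spin": 0}, {"slide": [0, 0, -1], "spin": 0}, {"slide": [0, 0, -1], "spin": 0}, {"slide": [0, 0, -1], "spin": 0}, {"slide": [0, 0, -1], "spin": 0}, {"slide": [0, 0, -1], "spin": 0}, {"slide": [0, 0, -1], "spin": 0}, {"slide": [0, 0, -1], "spin": 0}])

```text
time_s: 21.65
tcp_pos: [0.6286, -0.2033, 0.2878]
ee_rot: [[0.205, -0.979, 0.002], [-0.978, -0.205, 0.029], [-0.028, -0.008, -1.0]]
wrist_force: [1.0, -0.2, -1.2]
gripper_width: 0.498
```

```bash
python3 - <<'E'
from h import *
plan([.5502,.1777,.31])
E
```

```text
t 21.65 tcp [ 0.6286 -0.2033  0.2878] yang -168.15 tilt [ 0.0022  0.0291 -0.9996] w 0.498 F [ 1.  -0.2 -1.2]
units [-15.58  -0.07  -0.45]
```

Emit:
servo_tool(deltas=[{"slide": [-0.5, 0, -0.2], "spin": 0}, {"slide": [-1, 0, -0.2], "spin": 0}, {"slide": [-1, 0, 0], "spin": 0}, {"slide": [-1, 0, 0], "spin": 0}, {"slide": [-1, 0, 0], "spin": 0}, {"slide": [-1, 0, 0], "spin": 0}, {"slide": [-1, 0, 0], "spin": 0}, {"slide": [-1, 0, 0], "spin": 0}, {"slide": [-1, 0, 0], "spin": 0}, {"slide": [-1, 0, 0], "spin": 0}])

```text
time_s: 22.65
tcp_pos: [0.5709, 0.0417, 0.2978]
ee_rot: [[0.201, -0.98, -0.009], [-0.979, -0.201, 0.033], [-0.035, 0.002, -0.999]]
wrist_force: [-0.4, -0.2, -0.7]
gripper_width: 0.502
```

```bash
python3 - <<'E'
from h import *
plan([.5502,.1777,.31])
E
```

```text
t 22.65 tcp [0.5709 0.0417 0.2978] yang -168.41 tilt [-0.0091  0.0334 -0.9994] w 0.502 F [-0.4 -0.2 -0.7]
units [-5.51 -0.28 -0.3 ]
```

Emit:
servo_tool(deltas=[{"slide": [-1, -0.05, 0], "spin": 0}, {"slide": [-1, -0.05, 0], "spin": 0}, {"slide": [-1, -0.05, 0], "spin": 0}, {"slide": [-1, -0.05, 0], "spin": 0}, {"slide": [-0.7, 0, 0], "spin": 0}, {"slide": [0, 0, 0], "spin": 0}])

```text
time_s: 23.25
tcp_pos: [0.5421, 0.1682, 0.2939]
ee_rot: [[0.206, -0.978, -0.024], [-0.978, -0.207, 0.033], [-0.037, 0.017, -0.999]]
wrist_force: [0.1, 0.5, -2.3]
gripper_width: 0.502
```

```bash
python3 - <<'E'
from h import *
plan([.5502,.1777,.25])
E
```

```text
t 23.25 tcp [0.5421 0.1682 0.2939] yang -168.07 tilt [-0.0241  0.0329 -0.9992] w 0.502 F [ 0.1  0.5 -2.3]
units [-0.24 -0.42  1.76]
```

Emit:
servo_tool(deltas=[{"slide": [-0.24, -0.42, -1], "spin": 0}, {"slide": [0, 0, -1], "spin": 0}, {"slide": [0, 0, -1], "spin": 0}, {"slide": [0, 0, -1], "spin": 0}, {"slide": [0, 0, 1], "spin": 0}, {"slide": [0, 0, 1], "spin": 0}, {"slide": [0, 0, 1], "spin": 0}, {"slide": [0, 0, 1], "spin": 0}])

```text
time_s: 24.05
tcp_pos: [0.546, 0.1757, 0.2906]
ee_rot: [[0.206, -0.978, -0.031], [-0.978, -0.207, 0.033], [-0.038, 0.023, -0.999]]
wrist_force: [1.0, -0.0, -1.3]
gripper_width: 0.503
```

```bash
python3 - <<'E'
from h import *
plan([.5502,.1777,.25])
E
```

```text
t 24.05 tcp [0.546  0.1757 0.2906] yang -168.05 tilt [-0.0306  0.0327 -0.999 ] w 0.503 F [ 1.  -0.  -1.3]
units [ 0.02 -0.22  1.62]
```

```bash
python3 - <<'E'
from h import *
plan([.5533,.1771,.248])
E
```

```text
t 24.05 tcp [0.546  0.1757 0.2906] yang -168.05 tilt [-0.0306  0.0327 -0.999 ] w 0.503 F [ 1.  -0.  -1.3]
units [ 0.07 -0.34  1.7 ]
```

Emit:
servo_tool(deltas=[{"slide": [0.07, -0.34, 0.8], "spin": 0}, {"slide": [0, 0, 0.7], "spin": 0}, {"slide": [0, 0, 0], "spin": 0}])

```text
time_s: 24.35
tcp_pos: [0.5486, 0.1746, 0.2447]
ee_rot: [[0.204, -0.978, -0.043], [-0.978, -0.205, 0.028], [-0.037, 0.037, -0.999]]
wrist_force: [0.3, 0.2, -1.3]
gripper_width: 0.505
```

```bash
python3 - <<'E'
from h import *
plan([.5533,.1771,.248])
cap('side','s8'); 
s=sense(); t=s['ee_rot'][:2,2]-np.array([.0205,.024]); h=.0613; p=s['tcp_pos']
def at(z): return [*(p[:2]+t*(h-z)),p[2]-h+z]
print('tilt',t,'foot',at(0))
overlay('s8','s8o',(255,405,270,410),[(at(0),.022,(0,255,0)),(at(.042),.030,(0,255,255)),(at(.085),.022,(255,255,0)),([.5502,.1777,.172],.025,(0,0,255))])
E
```

```text
t 24.35 tcp [0.5486 0.1746 0.2447] yang -168.15 tilt [-0.0433  0.0282 -0.9987] w 0.505 F [ 0.3  0.2 -1.3]
units [-0.06 -0.2  -0.14]
tilt [-0.06101671  0.00490133] foot [np.float64(0.5457928811422267), np.float64(0.1751530707675125), np.float64(0.18501740401503652)]
```

View pics/s8o.png

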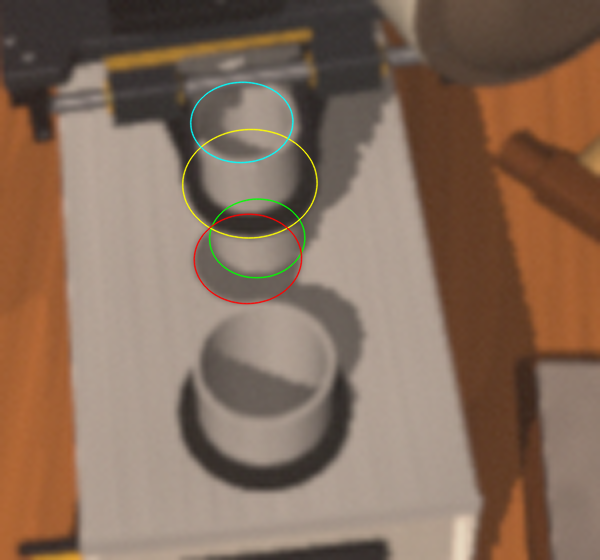

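Emit:
servo_tool(deltas=[{"slide": [-0.06, -0.22, 0], "spin": 0}, {"slide": [0, 0, 0.35], "spin": 0}, {"slide": [0, 0, 0.2], "spin": 0}])

```text
time_s: 24.7
tcp_pos: [0.5559, 0.1784, 0.2351]
ee_rot: [[0.205, -0.978, -0.035], [-0.978, -0.206, 0.031], [-0.038, 0.027, -0.999]]
wrist_force: [0.2, 0.8, -1.1]
gripper_width: 0.504
```

```bash
cat >> h.py <<'E'
def bk(t0,h,hole):
    s=sense(); t=s['ee_rot'][:2,2]-np.array(t0); p=s['tcp_pos']
    print('reltilt',t.round(4),'foot',(p[:2]+t*h).round(4),round(p[2]-h,4),'foot err to hole',((np.array(hole)-p[:2]-t*h)*1000).round(1))
E
python3 - <<'E'
from h import *
plan([.5533,.1771,.2]); bk([.0205,.024],.0613,[.5502,.1777])
E
```

```text
t 24.7 tcp [0.5559 0.1784 0.2351] yang -168.13 tilt [-0.0346  0.0314 -0.9989] w 0.504 F [ 0.2  0.8 -1.1]
units [0.08 0.07 1.4 ]
reltilt [-0.0551  0.0074] foot [0.5525 0.1789] 0.1738 foot err to hole [-2.3 -1.2]
```

Emit:
servo_tool(deltas=[{"slide": [0.03, 0.1, 0], "spin": 0}, {"slide": [0, 0, 0.3], "spin": 0}, {"slide": [0, 0, 0.3], "spin": 0}])

```text
time_s: 25.0
tcp_pos: [0.5534, 0.1779, 0.2204]
ee_rot: [[0.205, -0.978, -0.032], [-0.978, -0.206, 0.033], [-0.039, 0.025, -0.999]]
wrist_force: [-0.8, -0.2, -0.1]
gripper_width: 0.5
```

```bash
python3 - <<'E'
from h import *
plan([.5533,.1771,.2]); bk([.0205,.024],.0613,[.5502,.1777])
E
```

```text
t 25.0 tcp [0.5534 0.1779 0.2204] yang -168.12 tilt [-0.0321  0.0327 -0.9989] w 0.5 F [-0.8 -0.2 -0.1]
units [ 0.06 -0.01  0.81]
reltilt [-0.0526  0.0087] foot [0.5501 0.1784] 0.1591 foot err to hole [ 0.1 -0.7]
```

Emit:
servo_tool(deltas=[{"slide": [0.02, 0.02, 0.35], "spin": 0}, {"slide": [0.02, 0.02, 0.35], "spin": 0}, {"slide": [0, 0, 0.2], "spin": 0}])

```text
time_s: 25.3
tcp_pos: [0.5511, 0.1772, 0.1952]
ee_rot: [[0.205, -0.978, -0.033], [-0.978, -0.206, 0.032], [-0.038, 0.026, -0.999]]
wrist_force: [0.1, 0.2, -1.5]
gripper_width: 0.504
```

```bash
python3 - <<'E'
from h import *
plan([.5512,.1775,.1913]); bk([.0205,.024],.0613,[.5502,.1777])
E
```

```text
t 25.3 tcp [0.5511 0.1772 0.1952] yang -168.12 tilt [-0.0334  0.0323 -0.9989] w 0.504 F [ 0.1  0.2 -1.5]
units [-0.01 -0.01  0.16]
reltilt [-0.0539  0.0083] foot [0.5478 0.1777] 0.1339 foot err to hole [2.4 0. ]
```

Now I'll press gently with several small rows, so the contact levels the beaker.

Emit:
servo_tool(deltas=[{"slide": [0, 0, 0.12], "spin": 0}, {"slide": [0, 0, 0.1], "spin": 0}, {"slide": [0, 0, 0.1], "spin": 0}, {"slide": [0, 0, 0.1], "spin": 0}])

```text
time_s: 25.7
tcp_pos: [0.5509, 0.1773, 0.1921]
ee_rot: [[0.209, -0.978, -0.03], [-0.977, -0.21, 0.031], [-0.036, 0.023, -0.999]]
wrist_force: [-4.8, -0.5, 8.1]
gripper_width: 0.506
```

Emit:
servo_tool(deltas=[{"slide": [0, 0, 0.12], "spin": 0}, {"slide": [0, 0, 0.12], "spin": 0}, {"slide": [0, 0, 0.12], "spin": 0}, {"slide": [0, 0, 0.12], "spin": 0}])

```text
time_s: 26.1
tcp_pos: [0.5512, 0.1773, 0.1918]
ee_rot: [[0.213, -0.977, -0.022], [-0.976, -0.214, 0.03], [-0.034, 0.015, -0.999]]
wrist_force: [-5.2, -1.0, 9.9]
gripper_width: 0.509
```

```bash
python3 - <<'E'
from h import *
plan([.5512,.1775,.1913]); bk([.0205,.024],.0613,[.5502,.1777]); print(sense()['moment'].round(2))
E
```

```text
t 26.1 tcp [0.5512 0.1773 0.1918] yang -167.65 tilt [-0.0216  0.0304 -0.9993] w 0.509 F [-5.2 -1.   9.9]
units [-0.01 -0.    0.02]
reltilt [-0.0421  0.0064] foot [0.5486 0.1777] 0.1305 foot err to hole [ 1.6 -0. ]
[-0.08  1.49  0.08]
```

Emit:
servo_tool(deltas=[{"slide": [0, 0, 0.2], "spin": 0}, {"slide": [0, 0, 0.25], "spin": 0}, {"slide": [0, 0, 0.25], "spin": 0}, {"slide": [0, 0, 0.25], "spin": 0}, {"slide": [0, 0, 0.25], "spin": 0}, {"slide": [0, 0, 0.25], "spin": 0}])

```text
time_s: 26.7
tcp_pos: [0.5514, 0.1773, 0.1903]
ee_rot: [[0.224, -0.975, -0.002], [-0.974, -0.224, 0.029], [-0.029, -0.005, -1.0]]
wrist_force: [-9.1, 0.1, 23.2]
gripper_width: 0.501
```

```bash
python3 - <<'E'
from h import *
plan([.5512,.1775,.1913]); bk([.0205,.024],.0613,[.5502,.1777]); print(sense()['moment'].round(2))
E
```

```text
t 26.7 tcp [0.5514 0.1773 0.1903] yang -167.04 tilt [-0.0017  0.0291 -0.9996] w 0.501 F [-9.1  0.1 23.2]
units [-0.01  0.   -0.04]
reltilt [-0.0222  0.0051] foot [0.55   0.1776] 0.129 foot err to hole [0.2 0.1]
[-0.07  3.47 -0.06]
```

Emit:
servo_tool(deltas=[{"slide": [0, 0, 0.2], "spin": 0}, {"slide": [0, 0, 0.2], "spin": 0}, {"slide": [0, 0, 0.2], "spin": 0}, {"slide": [0, 0, 0], "spin": 0}])

```text
time_s: 27.1
tcp_pos: [0.5517, 0.1775, 0.1922]
ee_rot: [[0.229, -0.973, 0.009], [-0.973, -0.229, 0.03], [-0.027, -0.016, -1.0]]
wrist_force: [0.4, -0.4, -1.9]
gripper_width: 0.5
```

Emit:
servo_tool(deltas=[{"slide": [0, 0, 0], "spin": 0}, {"slide": [0, 0, 0], "spin": 0}, {"slide": [0, 0, 0], "spin": 0}], gripper=100)

```text
time_s: 27.4
tcp_pos: [0.5525, 0.1779, 0.1929]
ee_rot: [[0.229, -0.973, 0.012], [-0.973, -0.229, 0.031], [-0.028, -0.018, -0.999]]
wrist_force: [-0.5, -0.1, -0.5]
gripper_width: 0.598
```

```bash
python3 - <<'E'
from h import *
plan([.5512,.1775,.1913]); bk([.0205,.024],.0613,[.5502,.1777]); print(sense()['moment'].round(2))
E
```

```text
t 27.4 tcp [0.5525 0.1779 0.1929] yang -166.77 tilt [ 0.0116  0.0312 -0.9994] w 0.598 F [-0.5 -0.1 -0.5]
units [0.   0.06 0.06]
reltilt [-0.0089  0.0072] foot [0.552  0.1783] 0.1316 foot err to hole [-1.8 -0.6]
[ 0.   -0.   -0.03]
```

Emit:
servo_tool(deltas=[{"slide": [0, 0, -0.4], "spin": 0}, {"slide": [0, 0, -1], "spin": 0}, {"slide": [0, 0, -1], "spin": 0}, {"slide": [0, 0, -0.8], "spin": 0}], gripper=0)

```text
time_s: 27.8
tcp_pos: [0.5505, 0.1743, 0.2719]
ee_rot: [[0.229, -0.974, 0.003], [-0.973, -0.228, 0.026], [-0.024, -0.009, -1.0]]
wrist_force: [0.7, 1.0, -0.3]
gripper_width: 0.888
```

```bash
python3 - <<'E'
from h import *
plan([.4455,-.163,.27])
cap('side','s9')
i=cv2.imread('pics/s9.png')[240:400,240:440]; cv2.imwrite('pics/s9c.png',cv2.resize(i,None,fx=3.7,fy=3.7,interpolation=cv2.INTER_CUBIC))
E
```

```text
t 27.8 tcp [0.5505 0.1743 0.2719] yang -166.79 tilt [ 0.0027  0.0256 -0.9997] w 0.888 F [ 0.7  1.  -0.3]
units [12.17  7.17 -0.28]
```

View pics/s9c.png

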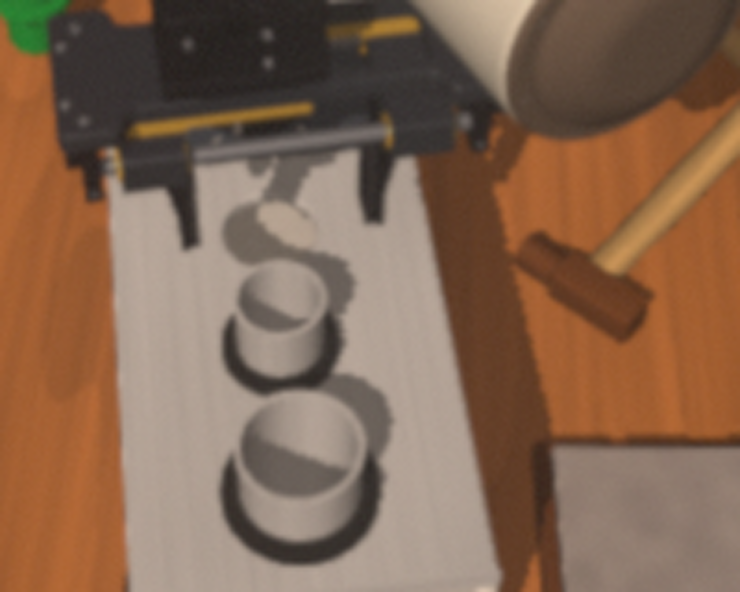

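Two beakers are seated level. Next is small beaker b at (0.4455, -0.163). I'll keep the height while crossing the deck.

Emit:
servo_tool(deltas=[{"slide": [1, 0.58, 0], "spin": 0}, {"slide": [1, 0.58, 0], "spin": 0}, {"slide": [1, 0.58, 0], "spin": 0}, {"slide": [1, 0.58, 0], "spin": 0}, {"slide": [1, 0.58, 0], "spin": 0}, {"slide": [1, 0.58, 0], "spin": 0}, {"slide": [1, 0.58, 0], "spin": 0}, {"slide": [1, 0.58, 0.2], "spin": 0}, {"slide": [1, 0.58, 0.4], "spin": 0}, {"slide": [1, 0.58, 0.5], "spin": 0}])

```text
time_s: 28.85
tcp_pos: [0.4712, -0.108, 0.2446]
ee_rot: [[0.236, -0.971, 0.024], [-0.971, -0.236, 0.029], [-0.023, -0.03, -0.999]]
wrist_force: [0.7, -0.2, -0.5]
gripper_width: 0.996
```

```bash
python3 - <<'E'
from h import *
plan([.4455,-.163,.2])
E
```

```text
t 28.85 tcp [ 0.4712 -0.108   0.2446] yang -166.36 tilt [ 0.0239  0.0293 -0.9993] w 0.996 F [ 0.7 -0.2 -0.5]
units [1.94 1.57 1.69]
```

Emit:
servo_tool(deltas=[{"slide": [1, 0.8, 0.8], "spin": 0}, {"slide": [0.8, 0.7, 0.8], "spin": 0}, {"slide": [0.1, 0.1, 0.2], "spin": 0}, {"slide": [0, 0, 0], "spin": 0}])

```text
time_s: 29.25
tcp_pos: [0.4425, -0.167, 0.1958]
ee_rot: [[0.232, -0.972, 0.024], [-0.972, -0.231, 0.029], [-0.022, -0.03, -0.999]]
wrist_force: [0.5, 1.0, 0.5]
gripper_width: 0.998
```

```bash
python3 - <<'E'
from h import *
plan([.4453,-.163,.085])
cap('wrist','w10')
overlay('w10','w10o',(220,420,150,300),[([.4453,-.163,.085],.022,(0,0,255))])
E
```

```text
t 29.25 tcp [ 0.4425 -0.167   0.1958] yang -166.62 tilt [ 0.0239  0.0286 -0.9993] w 0.998 F [0.5 1.  0.5]
units [-0.03 -0.01  4.44]
```

View pics/w10o.png

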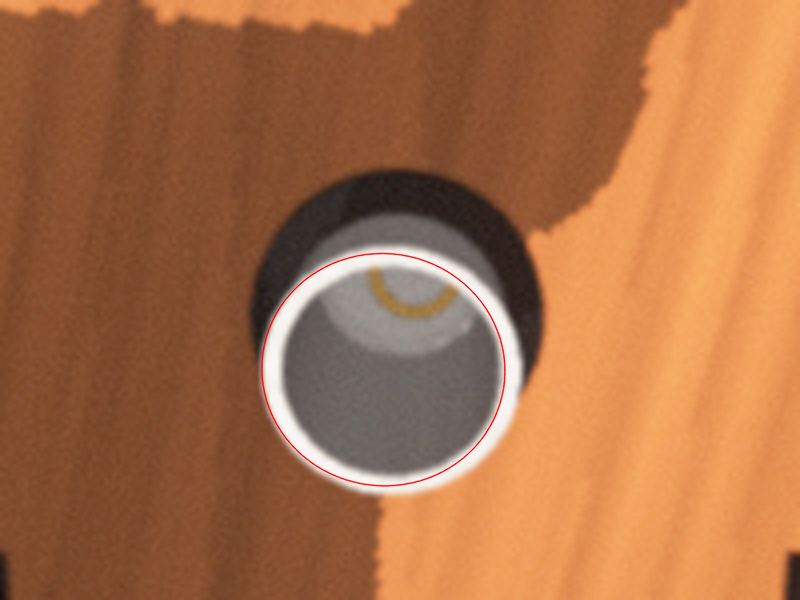

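The overlay matches small beaker b's rim.

Emit:
servo_tool(deltas=[{"slide": [0, 0, 1], "spin": 0}, {"slide": [0, 0, 1], "spin": 0}, {"slide": [0, 0, 1], "spin": 0}, {"slide": [0, 0, 1], "spin": 0}, {"slide": [0, 0, 0.5], "spin": 0}, {"slide": [0, 0, 0], "spin": 0}])

```text
time_s: 29.9
tcp_pos: [0.4579, -0.1592, 0.0882]
ee_rot: [[0.243, -0.969, 0.044], [-0.97, -0.242, 0.026], [-0.014, -0.049, -0.999]]
wrist_force: [-0.2, -0.7, -0.6]
gripper_width: 0.997
```

```bash
python3 - <<'E'
from h import *
plan([.4453,-.163,.06])
E
```

```text
t 29.9 tcp [ 0.4579 -0.1592  0.0882] yang -165.98 tilt [ 0.0441  0.026  -0.9987] w 0.997 F [-0.2 -0.7 -0.6]
units [0.04 0.58 1.1 ]
```

Emit:
servo_tool(deltas=[{"slide": [0.04, 0.55, 0.3], "spin": 0}, {"slide": [0, 0, 0.5], "spin": 0}, {"slide": [0, 0, 0.25], "spin": 0}, {"slide": [0, 0, 0], "spin": 0}])

```text
time_s: 30.3
tcp_pos: [0.4528, -0.1608, 0.0657]
ee_rot: [[0.25, -0.967, 0.055], [-0.968, -0.249, 0.025], [-0.01, -0.06, -0.998]]
wrist_force: [0.1, 0.4, 0.1]
gripper_width: 1.0
```

```bash
python3 - <<'E'
from h import *
plan([.4465,-.163,.06])
E
```

```text
t 30.3 tcp [ 0.4528 -0.1608  0.0657] yang -165.58 tilt [ 0.0551  0.0246 -0.9982] w 1.0 F [0.1 0.4 0.1]
units [0.02 0.28 0.21]
```

Emit:
servo_tool(deltas=[{"slide": [0.05, 0.28, 0.2], "spin": 0}, {"slide": [0, 0, 0], "spin": 0}])

```text
time_s: 30.5
tcp_pos: [0.4478, -0.1634, 0.0615]
ee_rot: [[0.251, -0.966, 0.058], [-0.968, -0.25, 0.024], [-0.009, -0.063, -0.998]]
wrist_force: [-0.7, -0.1, 0.5]
gripper_width: 1.0
```

Emit:
servo_tool(deltas=[{"slide": [0, 0, 0], "spin": 0}, {"slide": [0, 0, 0], "spin": 0}, {"slide": [0, 0, 0], "spin": 0}, {"slide": [0, 0, 0], "spin": 0}, {"slide": [0, 0, 0], "spin": 0}, {"slide": [0, 0, 0], "spin": 0}, {"slide": [0, 0, 0], "spin": 0}, {"slide": [0, 0, 0], "spin": 0}], gripper=255)

```text
time_s: 31.3
tcp_pos: [0.4486, -0.1637, 0.0627]
ee_rot: [[0.251, -0.966, 0.061], [-0.968, -0.25, 0.024], [-0.008, -0.065, -0.998]]
wrist_force: [-0.2, 0.4, -0.4]
gripper_width: 0.502
```

```bash
python3 - <<'E'
from h import *
plan([.4465,-.163,.06])
cap('side','s11')
i=cv2.imread('pics/s11.png')[160:300,290:440]; cv2.imwrite('pics/s11c.png',cv2.resize(i,None,fx=4,fy=4,interpolation=cv2.INTER_CUBIC))
E
```

```text
t 31.3 tcp [ 0.4486 -0.1637  0.0627] yang -165.5 tilt [ 0.0606  0.024  -0.9979] w 0.502 F [-0.2  0.4 -0.4]
units [-0.05  0.08  0.1 ]
```

View pics/s11c.png

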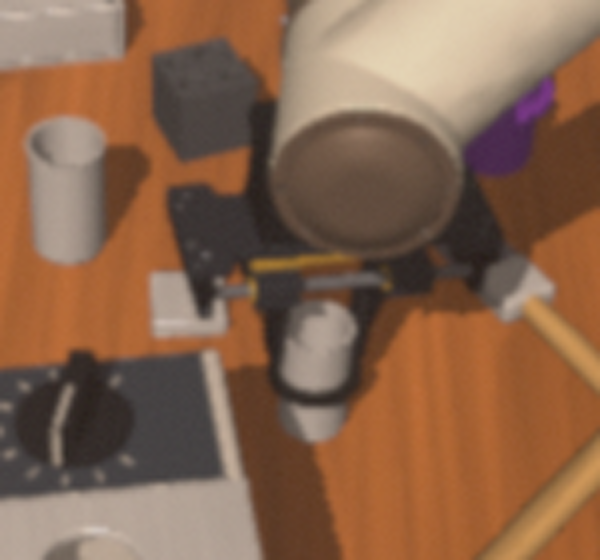

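Emit:
servo_tool(deltas=[{"slide": [0, 0, -0.4], "spin": 0}, {"slide": [0, 0, -1], "spin": 0}, {"slide": [0, 0, -1], "spin": 0}, {"slide": [0, 0, -1], "spin": 0}, {"slide": [0, 0, -1], "spin": 0}, {"slide": [0, 0, -1], "spin": 0}, {"slide": [0, 0, -1], "spin": 0}, {"slide": [0, 0, -1], "spin": 0}, {"slide": [0, 0, -1], "spin": 0}, {"slide": [0, 0, -0.8], "spin": 0}])

```text
time_s: 32.35
tcp_pos: [0.429, -0.169, 0.3021]
ee_rot: [[0.249, -0.967, 0.051], [-0.968, -0.248, 0.026], [-0.012, -0.056, -0.998]]
wrist_force: [-0.2, -0.5, -2.6]
gripper_width: 0.496
```

```bash
python3 - <<'E'
from h import *
plan([.5637,.1029,.27])
E
```

```text
t 32.35 tcp [ 0.429  -0.169   0.3021] yang -165.6 tilt [ 0.0509  0.0258 -0.9984] w 0.496 F [-0.2 -0.5 -2.6]
units [-9.17 -7.84  1.84]
```

Emit:
servo_tool(deltas=[{"slide": [-0.6, -0.5, 0], "spin": 0}, {"slide": [-1, -0.87, 0], "spin": 0}, {"slide": [-1, -0.87, 0], "spin": 0}, {"slide": [-1, -0.87, 0], "spin": 0}, {"slide": [-1, -0.87, 0], "spin": 0}, {"slide": [-1, -0.87, 0], "spin": 0}, {"slide": [-1, -0.87, 0.1], "spin": 0}, {"slide": [-1, -0.87, 0.2], "spin": 0}, {"slide": [-1, -0.7, 0.2], "spin": 0}, {"slide": [-0.4, -0.2, 0], "spin": 0}])

```text
time_s: 33.35
tcp_pos: [0.5552, 0.103, 0.3134]
ee_rot: [[0.244, -0.968, 0.061], [-0.97, -0.242, 0.026], [-0.011, -0.065, -0.998]]
wrist_force: [-0.3, -0.7, -1.5]
gripper_width: 0.505
```

```bash
python3 - <<'E'
from h import *
plan([.5637,.1029,.25])
cap('side','s12');cap('top','t12'); plan([.5637,.1029,.25])
for n,bx in(('s12',(240,390,230,370)),('t12',(150,300,170,310))):
  overlay(n,n+'o',bx,[([.5637,.1029,.172],.025,(0,0,255))])
E
```

```text
t 33.35 tcp [0.5552 0.103  0.3134] yang -165.94 tilt [ 0.0609  0.0262 -0.9978] w 0.505 F [-0.3 -0.7 -1.5]
units [ 0.11 -0.16  2.55]
t 33.45 tcp [0.555  0.102  0.3141] yang -165.92 tilt [ 0.0619  0.0261 -0.9977] w 0.502 F [-0.7 -0.5 -1.6]
units [ 0.08 -0.18  2.58]
```

View pics/s12o.png

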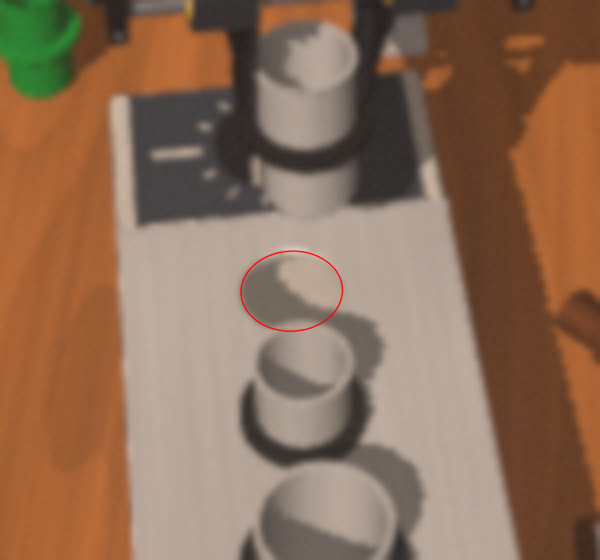

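View pics/t12o.png

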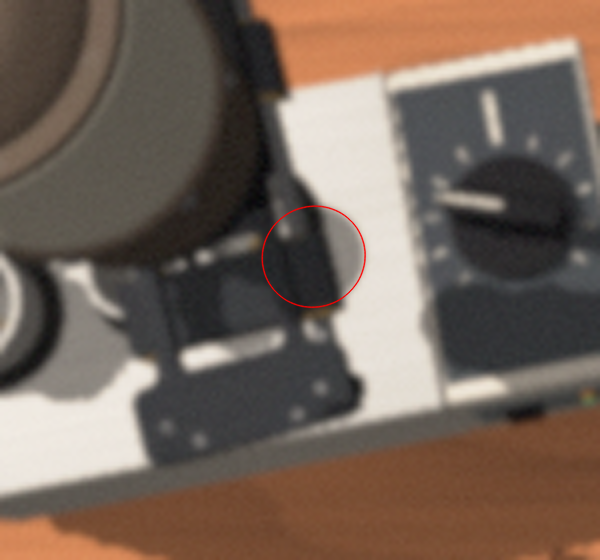

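```bash
python3 - <<'E'
from h import *
p=np.array([.5551,.1025,.3138]); h=.0625
for nm,t0 in(('up',(0,0)),('al',(.061,.003))):
  t=np.array(t0)
  def at(z): return [*(p[:2]+t*(h-z)),p[2]-h+z]
  overlay('s12','s12'+nm,(290,360,225,290),[(at(0),.022,(0,255,0)),(at(.042),.030,(0,255,255)),(at(.085),.022,(255,255,0))],8)
E
python3 -c "
import cv2,numpy as np
a=cv2.imread('pics/s12up.png');b=cv2.imread('pics/s12al.png')
o=np.hstack([a,b]);cv2.imwrite('pics/s12b.png',cv2.resize(o,(800,int(o.shape[0]*800/o.shape[1]))))"
```

```text
(no output)
```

View pics/s12b.png

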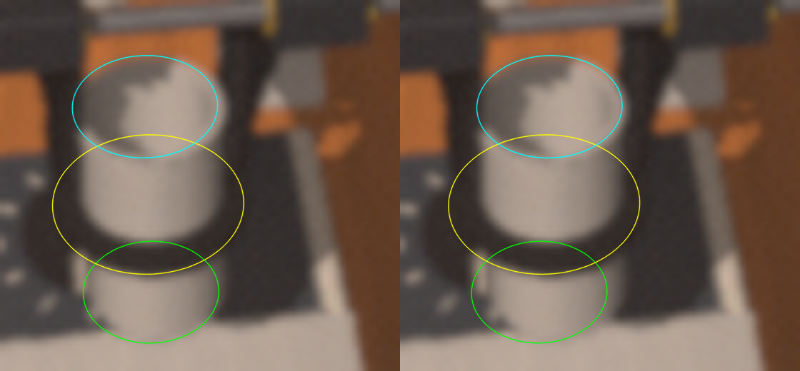

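The beaker hangs upright; the overlay at zero tilt fits better. I'll lower it over narrow2.

Emit:
servo_tool(deltas=[{"slide": [0.1, -0.2, 0.9], "spin": 0}, {"slide": [0, 0, 0.9], "spin": 0}, {"slide": [0, 0, 0.7], "spin": 0}, {"slide": [0, 0, 0], "spin": 0}])

```text
time_s: 33.85
tcp_pos: [0.5628, 0.0987, 0.2535]
ee_rot: [[0.242, -0.968, 0.064], [-0.97, -0.24, 0.026], [-0.01, -0.069, -0.998]]
wrist_force: [-0.7, -0.4, -2.0]
gripper_width: 0.504
```

```bash
python3 - <<'E'
from h import *
plan([.565,.1029,.22]); bk([.061,.025],.0627,[.565,.1029])
E
```

```text
t 33.85 tcp [0.5628 0.0987 0.2535] yang -166.06 tilt [ 0.0643  0.0264 -0.9976] w 0.504 F [-0.7 -0.4 -2. ]
units [-0.13 -0.03  1.35]
reltilt [0.0033 0.0014] foot [0.563  0.0987] 0.1908 foot err to hole [2.  4.2]
```

Emit:
servo_tool(deltas=[{"slide": [-0.14, -0.03, 0.3], "spin": 0}, {"slide": [0, 0, 0.3], "spin": 0}])

```text
time_s: 34.05
tcp_pos: [0.5644, 0.1015, 0.2412]
ee_rot: [[0.24, -0.968, 0.069], [-0.971, -0.239, 0.027], [-0.01, -0.074, -0.997]]
wrist_force: [-0.1, -0.1, -1.6]
gripper_width: 0.499
```

```bash
python3 - <<'E'
from h import *
plan([.565,.1029,.22]); bk([.061,.025],.0627,[.565,.1029])
E
```

```text
t 34.05 tcp [0.5644 0.1015 0.2412] yang -166.14 tilt [ 0.0691  0.0274 -0.9972] w 0.499 F [-0.1 -0.1 -1.6]
units [-0.04  0.03  0.85]
reltilt [0.0081 0.0024] foot [0.5649 0.1016] 0.1785 foot err to hole [0.1 1.3]
```

Emit:
servo_tool(deltas=[{"slide": [-0.05, 0.03, 0.3], "spin": 0}, {"slide": [0, 0.02, 0.4], "spin": 0}])

```text
time_s: 34.25
tcp_pos: [0.5648, 0.1029, 0.2244]
ee_rot: [[0.24, -0.968, 0.073], [-0.971, -0.239, 0.029], [-0.01, -0.077, -0.997]]
wrist_force: [-0.6, 0.5, -1.7]
gripper_width: 0.497
```

```bash
python3 - <<'E'
from h import *
plan([.565,.1029,.22]); bk([.061,.025],.0627,[.565,.1029])
E
```

```text
t 34.25 tcp [0.5648 0.1029 0.2244] yang -166.15 tilt [ 0.0727  0.0287 -0.9969] w 0.497 F [-0.6  0.5 -1.7]
units [0.01 0.01 0.18]
reltilt [0.0117 0.0037] foot [0.5655 0.1032] 0.1617 foot err to hole [-0.5 -0.3]
```

Emit:
servo_tool(deltas=[{"slide": [0.01, 0.03, 0.4], "spin": 0}, {"slide": [0.01, 0.03, 0.4], "spin": 0}, {"slide": [0.01, 0.03, 0.25], "spin": 0}])

```text
time_s: 34.55
tcp_pos: [0.5642, 0.1024, 0.1953]
ee_rot: [[0.24, -0.968, 0.072], [-0.971, -0.239, 0.028], [-0.01, -0.076, -0.997]]
wrist_force: [1.0, 0.5, -2.2]
gripper_width: 0.502
```

```bash
python3 - <<'E'
from h import *
plan([.565,.1029,.192]); bk([.061,.025],.0627,[.565,.1029])
E
```

```text
t 34.55 tcp [0.5642 0.1024 0.1953] yang -166.14 tilt [ 0.0716  0.0284 -0.997 ] w 0.502 F [ 1.   0.5 -2.2]
units [-0.01 -0.02  0.13]
reltilt [0.0106 0.0034] foot [0.5649 0.1026] 0.1326 foot err to hole [0.1 0.3]
```

Emit:
servo_tool(deltas=[{"slide": [0, 0.01, 0.12], "spin": 0}, {"slide": [0, 0.01, 0.1], "spin": 0}, {"slide": [0, 0, 0.1], "spin": 0}, {"slide": [0, 0, 0.15], "spin": 0}])

```text
time_s: 34.95
tcp_pos: [0.5648, 0.1022, 0.1922]
ee_rot: [[0.244, -0.967, 0.075], [-0.97, -0.243, 0.025], [-0.006, -0.079, -0.997]]
wrist_force: [-8.6, 0.1, 18.6]
gripper_width: 0.495
```

```bash
python3 - <<'E'
from h import *
plan([.565,.1029,.192]); bk([.061,.025],.0627,[.565,.1029]); print(sense()['moment'].round(2))
E
```

```text
t 34.95 tcp [0.5648 0.1022 0.1922] yang -165.91 tilt [ 0.075   0.0252 -0.9969] w 0.495 F [-8.6  0.1 18.6]
units [-0.03 -0.01  0.01]
reltilt [0.014  0.0002] foot [0.5657 0.1022] 0.1295 foot err to hole [-0.7  0.7]
[0.18 2.83 0.09]
```

Emit:
servo_tool(deltas=[{"slide": [0, 0, 0], "spin": 0}, {"slide": [0, 0, 0], "spin": 0}])

```text
time_s: 35.15
tcp_pos: [0.5655, 0.1026, 0.1941]
ee_rot: [[0.245, -0.966, 0.078], [-0.97, -0.243, 0.026], [-0.006, -0.083, -0.997]]
wrist_force: [-0.6, 0.7, -1.6]
gripper_width: 0.5
```

Emit:
servo_tool(deltas=[{"slide": [0, 0, 0], "spin": 0}, {"slide": [0, 0, 0], "spin": 0}, {"slide": [0, 0, 0], "spin": 0}, {"slide": [0, 0, 0], "spin": 0}], gripper=60)

```text
time_s: 35.55
tcp_pos: [0.5662, 0.1026, 0.1936]
ee_rot: [[0.245, -0.966, 0.079], [-0.97, -0.243, 0.026], [-0.006, -0.083, -0.997]]
wrist_force: [-0.3, 0.7, -0.6]
gripper_width: 0.735
```

```bash
python3 - <<'E'
from h import *
plan([.565,.1029,.192])
cap('side','s13')
i=cv2.imread('pics/s13.png')[240:380,240:390]; cv2.imwrite('pics/s13c.png',cv2.resize(i,None,fx=4,fy=4,interpolation=cv2.INTER_CUBIC))
E
```

```text
t 35.55 tcp [0.5662 0.1026 0.1936] yang -165.87 tilt [ 0.0791  0.0262 -0.9965] w 0.735 F [-0.3  0.7 -0.6]
units [-0.02  0.05  0.06]
```

View pics/s13c.png

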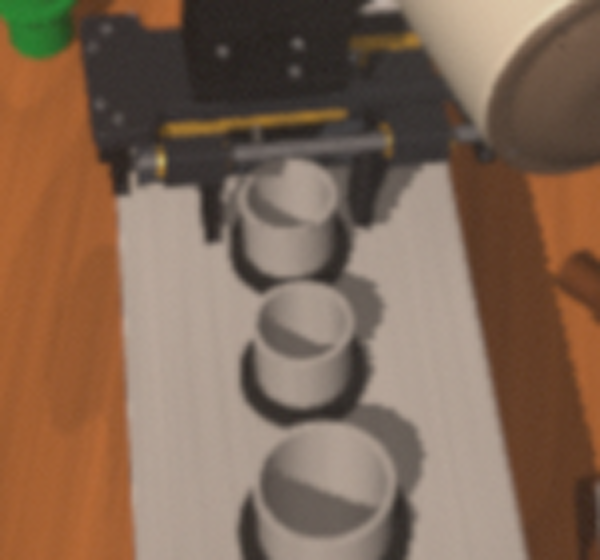

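All three collars are down. Next I'll lift straight up, open, and turn for the knob. The bar lies at about 79.5° in the world, so the jaws need about -10.5°.

Emit:
servo_tool(deltas=[{"slide": [0, -0.08, -1], "spin": 0}, {"slide": [0, -0.08, -1], "spin": 0}, {"slide": [0, -0.08, -1], "spin": 0}, {"slide": [0, 0, -1], "spin": 0}])

```text
time_s: 36.0
tcp_pos: [0.562, 0.1006, 0.2914]
ee_rot: [[0.244, -0.967, 0.068], [-0.97, -0.243, 0.022], [-0.005, -0.071, -0.997]]
wrist_force: [0.6, -0.1, -0.0]
gripper_width: 0.765
```

```bash
python3 - <<'E'
from h import *
plan([.581,.0064,.27])
E
```

```text
t 36.0 tcp [0.562  0.1006 0.2914] yang -165.9 tilt [ 0.0678  0.0218 -0.9975] w 0.765 F [ 0.6 -0.1 -0. ]
units [3.84 0.24 0.82]
```

Emit:
servo_tool(deltas=[{"slide": [0.95, 0.06, 0], "spin": 0}, {"slide": [0.95, 0.06, 0], "spin": 0}, {"slide": [0.95, 0.06, 0], "spin": 0}, {"slide": [0.95, 0.06, 0], "spin": 0}, {"slide": [0, 0, 0], "spin": 1}, {"slide": [0, 0, 0], "spin": 1}, {"slide": [0, 0, 0], "spin": 1}, {"slide": [0, 0, 0], "spin": 0}], gripper=120)

```text
time_s: 36.8
tcp_pos: [0.5827, 0.0037, 0.2959]
ee_rot: [[-0.184, -0.98, 0.078], [-0.982, 0.187, 0.025], [-0.039, -0.072, -0.997]]
wrist_force: [-0.3, -0.0, 0.1]
gripper_width: 0.535
```

```bash
python3 - <<'E'
from h import *
plan([.581,.0064,.22])
cap('wrist','w14');cap('top','t14')
i=cv2.imread('pics/t14.png')[170:280,210:340]; cv2.imwrite('pics/t14c.png',cv2.resize(i,None,fx=5,fy=5,interpolation=cv2.INTER_CUBIC))
E
```

```text
t 36.8 tcp [0.5827 0.0037 0.2959] yang 169.21 tilt [ 0.0784  0.0245 -0.9966] w 0.535 F [-0.3 -0.   0.1]
units [0.02 0.31 3.02]
```

View pics/w14.png

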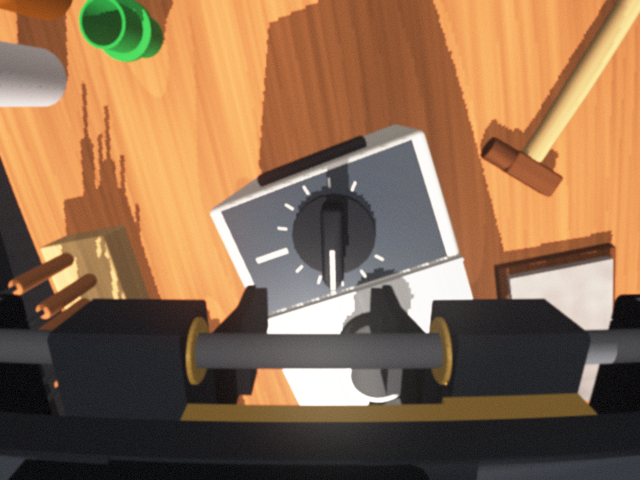

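View pics/t14c.png

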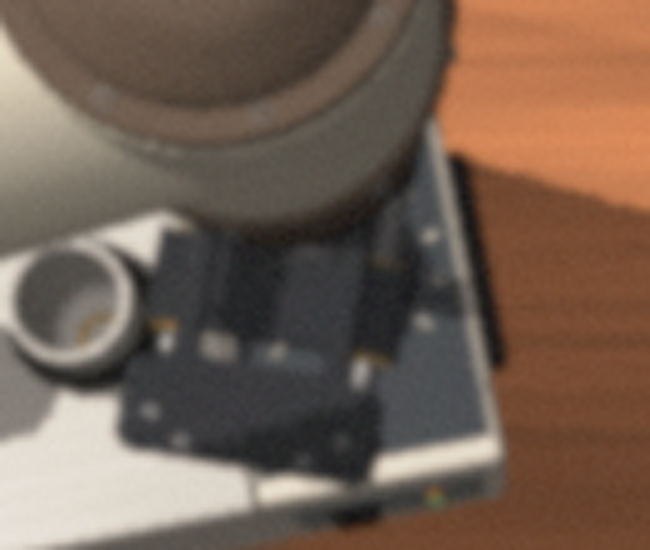

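The wrist view shows the bar vertical at (333,240), in line with the tool, and the three beakers undisturbed. Descending to just above the bar.

Emit:
servo_tool(deltas=[{"slide": [0.03, 0.11, 0.9], "spin": 0}, {"slide": [0.02, 0.11, 0.9], "spin": 0}, {"slide": [0.02, 0.11, 0.9], "spin": 0}, {"slide": [0, 0.05, 0.4], "spin": 0}, {"slide": [0, 0, 0], "spin": 0}])

```text
time_s: 37.4
tcp_pos: [0.5804, 0.0065, 0.2171]
ee_rot: [[-0.168, -0.982, 0.083], [-0.985, 0.171, 0.025], [-0.039, -0.077, -0.996]]
wrist_force: [0.4, 0.1, 0.1]
gripper_width: 0.526
```

```bash
python3 - <<'E'
from h import *
plan([.581,.0064,.186])
cap('wrist','w15')
E
```

```text
t 37.4 tcp [0.5804 0.0065 0.2171] yang 170.15 tilt [ 0.0828  0.025  -0.9963] w 0.526 F [0.4 0.1 0.1]
units [0.05 0.07 1.24]
```

View pics/w15.png

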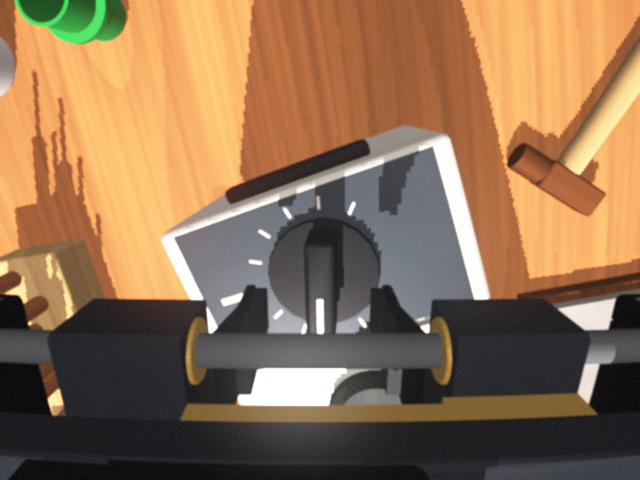

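Emit:
servo_tool(deltas=[{"slide": [0.03, 0.04, 0.6], "spin": 0}, {"slide": [0.02, 0.03, 0.6], "spin": 0}, {"slide": [0, 0, 0], "spin": 0}])

```text
time_s: 37.75
tcp_pos: [0.5846, 0.0069, 0.1918]
ee_rot: [[-0.164, -0.982, 0.093], [-0.986, 0.167, 0.026], [-0.041, -0.087, -0.995]]
wrist_force: [-0.2, 0.4, -0.7]
gripper_width: 0.527
```

```bash
python3 - <<'E'
from h import *
plan([.582,.0064,.185])
E
```

```text
t 37.75 tcp [0.5846 0.0069 0.1918] yang 170.32 tilt [ 0.0926  0.0261 -0.9954] w 0.527 F [-0.2  0.4 -0.7]
units [0.05 0.12 0.26]
```

Emit:
servo_tool(deltas=[{"slide": [0.04, 0.12, 0.26], "spin": 0}, {"slide": [0, 0, 0], "spin": 0}])

```text
time_s: 37.95
tcp_pos: [0.5834, 0.0067, 0.1872]
ee_rot: [[-0.163, -0.982, 0.097], [-0.986, 0.166, 0.027], [-0.042, -0.091, -0.995]]
wrist_force: [-0.4, -0.1, 0.2]
gripper_width: 0.532
```

Emit:
servo_tool(deltas=[{"slide": [0, 0, 0], "spin": 0}, {"slide": [0, 0, 0], "spin": 0}, {"slide": [0, 0, 0], "spin": 0}, {"slide": [0, 0, 0], "spin": 0}, {"slide": [0, 0, 0], "spin": 0}], gripper=255)

```text
time_s: 38.45
tcp_pos: [0.5818, 0.0072, 0.1895]
ee_rot: [[-0.163, -0.982, 0.094], [-0.986, 0.166, 0.028], [-0.043, -0.089, -0.995]]
wrist_force: [-5.9, 3.8, 4.2]
gripper_width: 0.172
```

```bash
python3 - <<'E'
from h import *
plan([.581,.0064,.185]); print(sense()['moment'])
E
```

```text
t 38.45 tcp [0.5818 0.0072 0.1895] yang 170.39 tilt [ 0.0944  0.0276 -0.9952] w 0.172 F [-5.9  3.8  4.2]
units [0.05 0.04 0.17]
[1.20375802 2.0795837  0.18478506]
```

Gripped on the 15 mm bar. I'll turn clockwise in small batches.

Emit:
servo_tool(deltas=[{"slide": [0, 0, 0], "spin": 0.6}, {"slide": [0, 0, 0], "spin": 0.8}, {"slide": [0, 0, 0], "spin": 0.8}])

```text
time_s: 38.75
tcp_pos: [0.5817, 0.0072, 0.1895]
ee_rot: [[-0.461, -0.883, 0.094], [-0.885, 0.465, 0.027], [-0.068, -0.071, -0.995]]
wrist_force: [0.2, 1.1, -0.1]
gripper_width: 0.175
```

```bash
python3 - <<'E'
from h import *
plan([.581,.0064,.187]); print(sense()['moment'].round(2))
E
```

```text
t 38.75 tcp [0.5817 0.0072 0.1895] yang 152.22 tilt [ 0.0945  0.027  -0.9952] w 0.175 F [ 0.2  1.1 -0.1]
units [0.05 0.02 0.1 ]
[-0.09  0.16  0.13]
```

Emit:
servo_tool(deltas=[{"slide": [0, 0, 0], "spin": 0.9}, {"slide": [0, 0, 0], "spin": 0.9}, {"slide": [0, 0, 0], "spin": 0.9}, {"slide": [0, 0, 0], "spin": 0.9}])

```text
time_s: 39.15
tcp_pos: [0.5818, 0.0073, 0.1896]
ee_rot: [[-0.839, -0.535, 0.094], [-0.535, 0.844, 0.026], [-0.093, -0.028, -0.995]]
wrist_force: [0.4, 0.4, -1.0]
gripper_width: 0.169
```

```bash
python3 - <<'E'
from h import *
plan([.581,.0064,.187]); print(sense()['moment'].round(2),sense()['joints'].round(1))
E
```

```text
t 39.15 tcp [0.5818 0.0073 0.1896] yang 122.38 tilt [ 0.0938  0.026  -0.9952] w 0.169 F [ 0.4  0.4 -1. ]
units [ 0.05 -0.01  0.1 ]
[-0.    0.11  0.05] [ 16.7  16.7 -12.8   0.1 -54.9 -74.3]
```

Emit:
servo_tool(deltas=[{"slide": [0, 0, 0], "spin": 0.9}, {"slide": [0, 0, 0], "spin": 0.9}, {"slide": [0, 0, 0], "spin": 0.8}, {"slide": [0, 0, 0], "spin": 0}])

```text
time_s: 39.55
tcp_pos: [0.5819, 0.0071, 0.1896]
ee_rot: [[-0.978, -0.189, 0.093], [-0.187, 0.982, 0.025], [-0.096, 0.007, -0.995]]
wrist_force: [0.0, 1.3, -0.7]
gripper_width: 0.168
```

```bash
python3 - <<'E'
from h import *
plan([.581,.0064,.187]); print(sense()['moment'].round(2))
cap('wrist','w16');cap('side','s16')
i=cv2.imread('pics/s16.png')[220:330,240:390]; cv2.imwrite('pics/s16c.png',cv2.resize(i,None,fx=5,fy=5,interpolation=cv2.INTER_CUBIC))
E
```

```text
t 39.55 tcp [0.5819 0.0071 0.1896] yang 100.88 tilt [ 0.0931  0.0245 -0.9954] w 0.168 F [ 0.   1.3 -0.7]
units [ 0.05 -0.02  0.1 ]
[-0.1   0.11 -0.01]
```

View pics/w16.png

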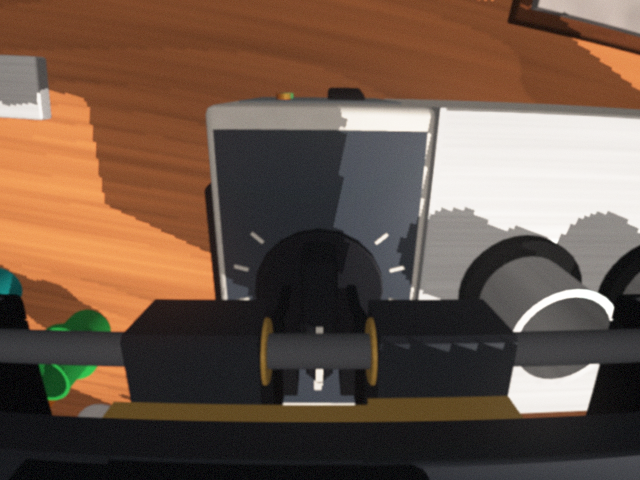

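View pics/s16c.png

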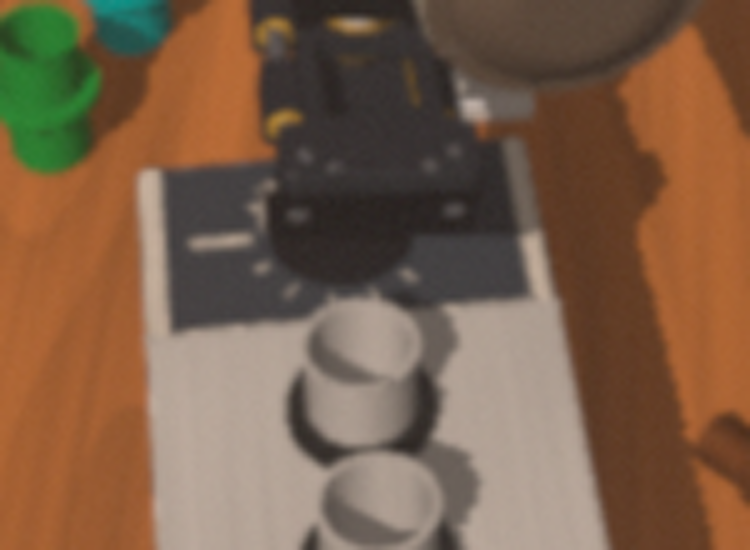

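Emit:
servo_tool(deltas=[{"slide": [0, 0, 0], "spin": 0.09}, {"slide": [0, 0, 0], "spin": 0}])

```text
time_s: 39.85
tcp_pos: [0.5819, 0.0071, 0.1895]
ee_rot: [[-0.979, -0.181, 0.093], [-0.179, 0.983, 0.024], [-0.096, 0.007, -0.995]]
wrist_force: [-1.2, 0.9, -0.1]
gripper_width: 0.171
```

Emit:
servo_tool(deltas=[{"slide": [0, 0, 0], "spin": 0}, {"slide": [0, 0, 0], "spin": 0}, {"slide": [0, 0, 0], "spin": 0}, {"slide": [0, 0, 0], "spin": 0}], gripper=120)

```text
time_s: 40.25
tcp_pos: [0.5821, 0.0071, 0.1897]
ee_rot: [[-0.979, -0.182, 0.094], [-0.18, 0.983, 0.025], [-0.097, 0.008, -0.995]]
wrist_force: [-0.3, -0.1, -0.3]
gripper_width: 0.446
```

Emit:
servo_tool(deltas=[{"slide": [0.1, 0, -0.8], "spin": 0}, {"slide": [0.1, 0, -1], "spin": 0}, {"slide": [0.1, 0, -1], "spin": 0}, {"slide": [0.1, 0, -1], "spin": 0}, {"slide": [0, 0, -1], "spin": 0}])

```text
time_s: 40.75
tcp_pos: [0.5583, 0.0017, 0.3072]
ee_rot: [[-0.98, -0.181, 0.083], [-0.18, 0.983, 0.023], [-0.086, 0.008, -0.996]]
wrist_force: [0.2, -0.5, 0.3]
gripper_width: 0.527
```

```bash
python3 - <<'E'
from h import *
plan([.40,.0,.3])
E
```

```text
t 40.75 tcp [0.5583 0.0017 0.3072] yang 100.43 tilt [ 0.0832  0.0233 -0.9963] w 0.527 F [ 0.2 -0.5  0.3]
units [ 6.24  1.08 -0.24]
```

Emit:
servo_tool(deltas=[{"slide": [1, 0, -0.2], "spin": 0}, {"slide": [1, 0, -0.2], "spin": 0}, {"slide": [1, 0, -0.2], "spin": 0}, {"slide": [1, 0, 0], "spin": 0}, {"slide": [1, 0, 0], "spin": 0}, {"slide": [1, 0, 0], "spin": 0}, {"slide": [0, 0, 0], "spin": 0}])

```text
time_s: 41.45
tcp_pos: [0.4066, -0.0268, 0.3134]
ee_rot: [[-0.979, -0.181, 0.095], [-0.18, 0.983, 0.026], [-0.098, 0.008, -0.995]]
wrist_force: [0.9, -0.1, 0.5]
gripper_width: 0.525
```

```bash
python3 - <<'E'
from h import *
plan([.40,.0,.3])
cap('top','t17');cap('side','s17')
K=np.array([.581,.0064]);a=np.radians(10.15);n=np.array([np.cos(a),np.sin(a)])
i=cv2.imread('pics/t17.png')[160:310,110:320]; cv2.imwrite('pics/t17c.png',cv2.resize(i,None,fx=3.8,fy=3.8,interpolation=cv2.INTER_CUBIC))
i=cv2.imread('pics/t17.png')[180:280,240:320]; cv2.imwrite('pics/t17k.png',cv2.resize(i,None,fx=6,fy=6,interpolation=cv2.INTER_CUBIC))
i=cv2.imread('pics/s17.png')[235:415,250:390]; cv2.imwrite('pics/s17c.png',cv2.resize(i,None,fx=3.3,fy=3.3,interpolation=cv2.INTER_CUBIC))
E
```

```text
t 41.45 tcp [ 0.4066 -0.0268  0.3134] yang 100.45 tilt [ 0.0952  0.026  -0.9951] w 0.525 F [ 0.9 -0.1  0.5]
units [0.12 1.1  0.54]
```

View pics/t17c.png

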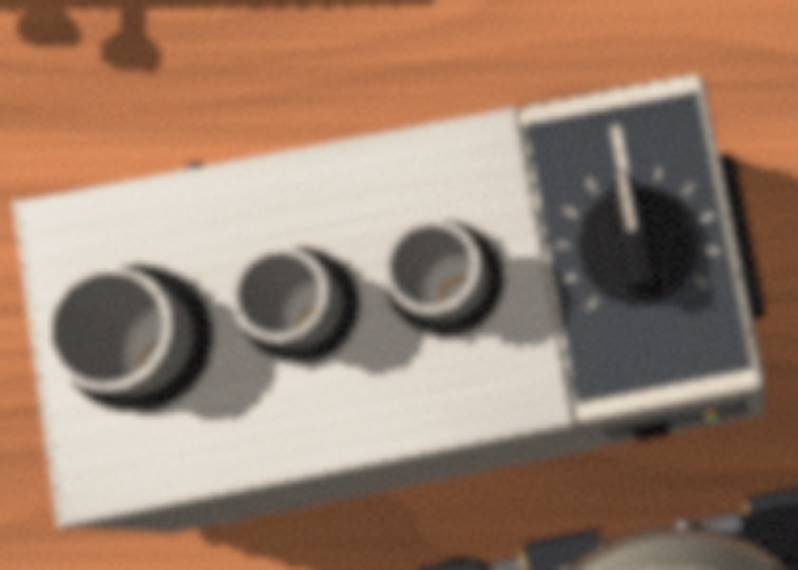

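View pics/t17k.png

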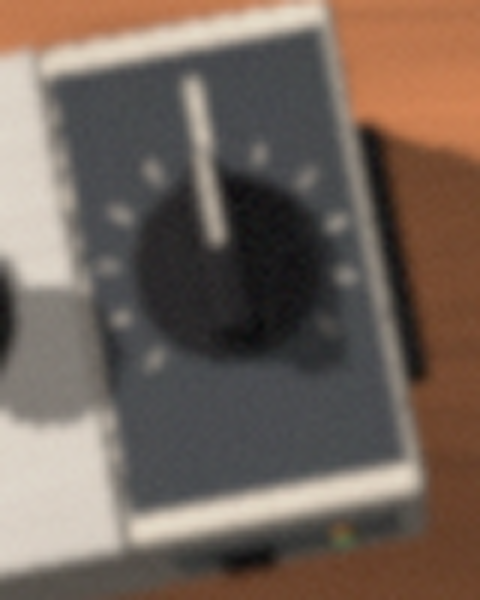

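View pics/s17c.png

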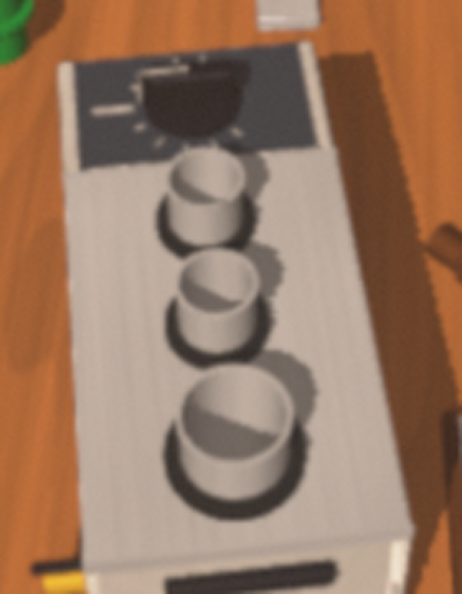

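View pics/t17.png

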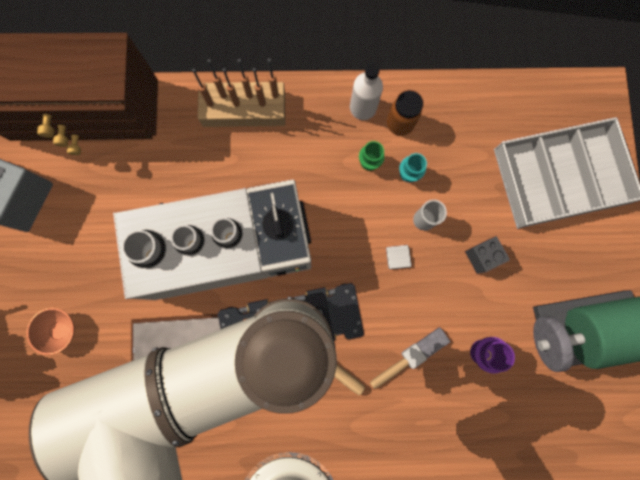

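```bash
python3 - <<'E'
from h import *
d=load('t17')
def w(x,y,z): return onz(d,240+(x+.5)/6-.5,180+(y+.5)/6-.5,z)[:2]
g=cv2.resize(cv2.imread('pics/t17.png')[180:280,240:320],None,fx=6,fy=6,interpolation=cv2.INTER_CUBIC).mean(2)
def fit(r0,r1,z,x0,x1):
    P=[]
    for r in range(r0,r1,3):
        a=np.clip(g[r,x0:x1]-110,0,None)
        if a.sum()>50: P.append(w(x0+(a*np.arange(x1-x0)).sum()/a.sum(),r,z))
    P=np.array(P); v=np.linalg.svd(P-P.mean(0))[2][0]; v*=np.sign(v[0])
    return P.mean(0),np.degrees(np.arctan2(v[1],v[0])),P[0],P[-1]
p=fit(165,240,.203,190,230); q=fit(80,125,.17,180,220)
print(p,q)
K=np.array([.581,.0064])
for m in (p[0],p[2],q[0]): print(np.degrees(np.arctan2(*(m-K)[::-1])))
E
```

```text
(array([0.59650251, 0.00944296]), np.float64(10.363677603626368), array([0.60818491, 0.01155853]), array([0.58485139, 0.00745136])) (array([0.63743144, 0.01672875]), np.float64(9.06636531704299), array([0.64458138, 0.01774799]), array([0.63028817, 0.01548362]))
11.105285023506001
10.744533243143325
10.37214317786995
```

The pointer lies at 10.4°, against about 10.2° for the index line. As a last check I'll overlay the ideal hung poses on the beakers.

```bash
python3 - <<'E'
from h import *
C=[]
for c,rb,rc in(([.5355,.2604],.029,.038),([.5502,.1777],.022,.03),([.5637,.1029],.022,.03)):
    C+=[([*c,.180],rc,(0,255,255)),([*c,.215],rb,(0,0,255))]
overlay('t17','v1',(115,255,200,290),C,5); overlay('s17','v2',(285,385,270,400),C,4.5)
E
python3 -c "
import cv2,numpy as np
a=cv2.imread('pics/v1.png');b=cv2.imread('pics/v2.png');h=max(a.shape[0],b.shape[0])
p=lambda i:np.vstack([i,np.zeros((h-i.shape[0],i.shape[1],3),np.uint8)])
o=np.hstack([p(a),p(b)]);cv2.imwrite('pics/v.png',cv2.resize(o,(800,int(h*800/o.shape[1]))))"
```

```text
(no output)
```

View pics/v.png

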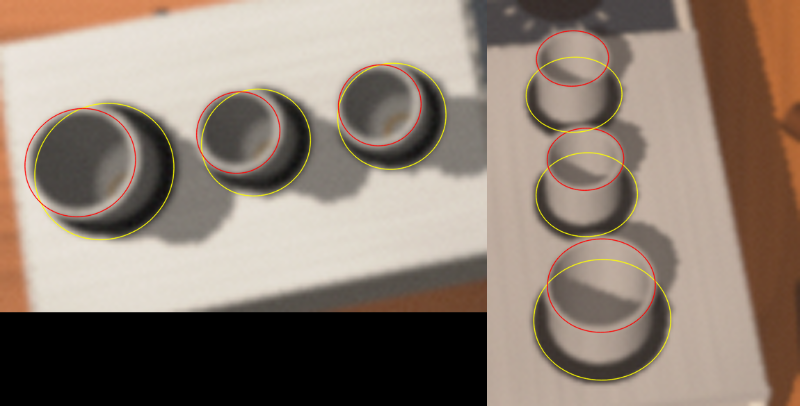

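Rims and collars match the hung, level poses in both views. Handing in.

```bash
python3 -c "
from station import r; print(r.finish_job())"
```

```text
the job is handed in; nothing more can be done
None
```

The cleaner is loaded and the power knob is on its index line. I handed the job in at about 41.6 s of the 72 s allowed; no verdict was reported.

- **Beakers:** The large beaker hangs in the wide opening and a small one hangs in each narrow opening. Each was lowered until its collar touched the cover, then released. In the last top and side pictures, the rims and collars match the level, seated poses to within about 1–2 mm.
- **Knob:** I turned it about 70° clockwise. The pointer measures 10.4° in the world frame. The index line should lie at about 10.2° by the cleaner's fitted pose. A direct fit of the short index line gave 9.1° (less certain), and its bearing from the knob gave 10.4°.
- **Bystanders:** The last top picture shows the plain beaker, both blocks and the look-alikes where they were at the start. The gripper was clear of everything.

**What did not go smoothly**
- The tool drifted out of vertical, by up to about 5.5°. I levelled small beaker a by pressing its collar gently onto the cover, with at most about 23 N read at the wrist.
- The large beaker's foot touched the edge of its opening once, at about 5 N. I backed off and re-centred it.

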